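# Hang the wedged cake ring on the high J-hook

### The job

Pull the large steel cake ring up out of the narrow slot of the caddy, where only its top edge shows, and stand it on edge in the slot of the low stand and let go of it. Then take it again by its side, since the timer shelf over the hook leaves no room for a gripper at the ring's top, and hang it by its rim on the J-hook of the post, so that it hangs there still. Leave the other things on the tables where they are, and the small ring in the caddy.

Things in the scene. Friction and masses are not known exactly. Their poses are not given: they have to be found in the camera images.
- hoop_center (a point): centre of the large cake ring, a plain open steel hoop, the same all round: 170 mm outer, 160 mm inner diameter (wall 5 mm), band 28 mm wide along its axis, about 0.13 kg, loose. Its z axis is the ring's axis (level while the ring stands on edge). At the start it stands in one of the caddy's slots, centre 88 mm and top edge 173 mm above the table.
- caddy: fixed deep sheet-steel holder, 187 mm along x, 81 mm along y, 135 mm high, open on top; origin at the centre of its underside. A middle wall parts it into two slots, each 34 mm wide and 179 mm long, along x, at y = -19 and +19 mm. One holds the large ring (38 mm of it stand above the walls), the other a small ring that ends 16 mm below the walls' top.
- small_hoop_center (a point): centre of the small steel ring, 116 mm outer diameter, band 26 mm wide, loose; stays in its slot of the caddy. Its z axis is the ring's axis.
- stand_seat (a point): point of the low stand where the large ring's centre lies when the ring stands in it, 98 mm above the table; z up. The slot runs along y, so the ring's axis then lies along x. Two cross bars in the slot, 90 mm apart, cradle the ring so that it cannot roll.
- stand: fixed low steel stand, 90 mm along x, 160 mm along y; origin at the centre of its underside. Two upright cheeks, 150 mm long, 36 mm apart inside, form its slot; their tops flare outward to a mouth about 58 mm wide and end 63 mm above the table.
- hook_rest (a point): point on top of the hook's level stem, mid-way along where the rim hangs, 270 mm above the table; z up, -x is the way the hook points. The stem is a round bar 10 mm thick, straight from 32 mm in front of this point (-x), where it starts to turn up, to the post, whose front is 47 mm behind (+x). The hung ring's axis lies along x, its centre 80 mm below this point.
- hook_tip (a point): top of the ball (13 mm) on the hook's upturned end, 27 mm above and 49 mm in front (-x) of hook_rest; the upturned end takes up 42 to 56 mm in front of hook_rest.
- hook_post: fixed post (18 mm thick, 68 mm behind the origin) on a base plate 8 mm thick, from x = -10 to +120 mm and y = -60 to +60 mm; origin on the table, 12 mm in front (-x) of below hook_rest. On top a shelf with a kitchen timer: x = -51 to +83 mm, y = -37 to +37 mm, underside 353 mm above the table, 83 mm above hook_rest.
- hoop: the same large ring as a body; its origin and axes are those of hoop_center.
- bowl: loose steel bowl, 150 mm wide, 60 mm high; origin at the centre of its underside.
- squeeze_bottle: loose white squeeze bottle with red cap, 56 mm thick, 184 mm high, behind the stand; origin at the centre of its underside.
- cake_42: loose piece of cake, 82 x 76 x 46 mm, at the back; origin at the centre of its underside.
- cake_41: loose piece of cake, 50 x 80 x 38 mm, at the back; origin at the centre of its underside.

How it is judged:
On the way, in this order (a step that is already met when the one before it is completed fails the run):
1. the large ring is lifted clear out of the caddy (its lower edge about level with the top of the walls or higher) (height (world z) of hoop_center above 0.212 m), for 0.1 s.
2. the large ring stands in the stand's slot, let go and at rest (distance between hoop_center and stand_seat below 0.015 m and angle between the z axis of hoop_center and the x axis of stand_seat, either way round below 0.25 rad and contact force between the fingers and hoop below 0.05 N and linear speed of hoop below 0.05 m/s), for 0.3 s.
At the end, for the whole second after the job is handed in: The large ring hangs on the stem: centre 70 to 90 mm below hook_rest, within 25 mm sideways, at most 30 mm in front of or 40 mm behind it, plane upright within 0.27 rad, released, slower than 0.08 m/s; the small ring is within 40 mm of where it was (x of hoop_center in the frame of hook_rest between -0.03 and 0.04 m and y of hoop_center in the frame of hook_rest between -0.025 and 0.025 m and z of hoop_center in the frame of hook_rest between -0.09 and -0.07 m and angle between hoop_center's own z axis and vertical above 1.3 rad and contact force between the fingers and hoop below 0.05 N and linear speed of hoop below 0.08 m/s and distance of small_hoop_center from where it was at the start of the episode below 0.04 m); the robot touches nothing.
It fails at once if the bowl, the squeeze bottle or a piece of cake is pushed more than 30 mm (distance of any of bowl, squeeze_bottle, cake_42, cake_41 from where it was at the start of the episode above 0.03 m).
It fails at once if the squeeze bottle is knocked over (angle between squeeze_bottle's own z axis and vertical above 0.5 rad).
It also fails if it takes over 67 s, if anything falls off the work surface, if the arm or the gripper's body presses on something with over 40 N, if the wrist force passes 120 N, or if a joint passes its speed limit or range.

### The arm

A 6-joint arm with a two-finger parallel gripper is mounted at the origin on the work surface; the furniture and walls round the work are solid. World frame = base frame: x ahead of the robot, y to its left, z up, the work surface at z = 0. Lengths are in m, angles in rad, forces in N, time in s.
With the tool pointing down it reaches from about 0.25 to 0.725 m from the base axis. Payload 4 kg.
Tool frame: the origin (TCP) lies at the very end of the fingers, on their centre line; the grasp point (between the pads) lies 19 mm behind it; z points along the fingers, y is the direction in which the jaws open and shut (so a half turn about z gives the same grasp; the last joint's range is limited). The gripper opens to 85 mm and grips with 20 to 120 N. Pads are 22 mm wide; open, the fingers measure 114 mm over their backs; the gripper's body (76 mm by 85 mm) begins 54 mm behind the grasp point. The pads swing forward as they close: fully open they stand 13 mm farther back than shut.
Start: joints at [-1.175, 0.241, 0.005, 1.335, 0, 1.571], TCP at [0.193, -0.461, 0.231] pointing down, gripper open.
Joint ranges: [-2.72, 2.72], [-1.05, 1.87], [-1.09, 1.28], [-1.99, 2.15], [-1.42, 1.44], [-3.14, 3.14]. Speed limits (rad/s): [2.79, 2.79, 3.14, 3.14, 3.14, 3.14].

### API

Orientations are given as a unit quaternion [x, y, z, w].
In Python, from workcell import bot, camera gives the robot as it stands. The module is installed in compiled form; this text tells all that it offers.
- The arm moves only by the tool send_rows, never from a script. Its argument "deltas" is a list of rows, each an object with "grip": the opening, from 0 (shut) to 1 (fully open); "translation": the shift along the tool's x, y, z in m, a list of three; "twist": the turn, a rotation vector about the tool's x, y, z in degrees, a list of three. A call has 1 to 5 rows; each row is the pose to reach, as a shift and turn from the pose measured when the call began, along the tool's axes at that moment; what a row does not reach only later rows make up. A row lasts 1/8 s, in which the tool goes at most 62.5 mm and 10.7 degrees, less where a joint would pass 70% of its speed; a pose out of reach is approached as far as the arm can. A call with a gripper value outside its range is refused whole. The fingers move at their own pace and stop on an object; the grip force is fixed at half the most. Time passes only in rows, so rows that repeat a pose let the fingers close. It gives the time, the measured TCP pose, the force and the opening at its end, in the units of the state.
- bot.get_obs(): the state, without advancing time (a new reading comes with each control period).
- camera(name): name is "scene" or "side" or "wrist"; returns a dict with "color" (420x560x3 uint8, blue, green, red), "intrinsics" (3x3 intrinsics, pixels), "k1" (the pictures are not rectified: a ray, as slopes to the right and down, at radius r is drawn at 1 + k1 r^2 times it, then the intrinsics apply), "xyz" and "rotation" of the camera in the world. Camera axes: x right, y down, z forward; pixel columns grow to the right and rows downward; lengths in m; the calibration is good to about 2 mm. A picture is of the moment at which its call begins. There is no depth.
- bot.job_done(): hands the job in, once; it reports no verdict.
The state is a dict: "clock": time; "joint_pos": joint angles; "joint_vel": joint speeds; "tau": joint torques, N m; "eef_pos": TCP position; "tool_rot": TCP orientation; "ft_force": force on the tool from outside, world axes, zero at the start; "ft_torque": the same for the moment, N m; "grip_width": finger opening in m.
Only numpy, scipy, OpenCV 4.12 (cv2) and the standard library are available. Lean on these libraries where they do the work, as an engineer would, in place of code of your own. Each camera call takes 0.05 s, during which the arm holds its last target.

## Working session

There is one attempt and no reset: what is moved stays moved. The work goes in short steps, Python scripts to look and compute and a tool call to move; the robot and the scene stay as the last step left them, time stands still between calls to the robot, and variables do not carry over. Pictures are saved under pics/ and viewed, and the job is handed in when it is done.

Besides the shell and the picture viewer there is one more tool, called after ">>>" by a JSON object that holds its "name" and its "arguments", one argument or row to a line. send_rows: Moves the arm, as the interface text tells. Its arguments: {"type":"object","properties":{"deltas":{"type":"array","items":{"type":"object","properties":{"grip":{"type":"number"},"translation":{"type":"array","items":{"type":"number"}},"twist":{"type":"array","items":{"type":"number"}}}}}},"required":["deltas"]}

```bash
mkdir -p pics; ls
python3 - <<'E'
from workcell import bot,camera
import cv2,numpy as np
o=bot.get_obs()
for k in o: print(k,np.round(o[k],3))
for n in("scene","side","wrist"):
    c=camera(n); cv2.imwrite(f"pics/{n}0.png",c["color"])
    print(n,np.round(c["intrinsics"],1).tolist(),c["k1"],np.round(c["xyz"],4),np.round(c["rotation"],4).tolist())
E
```

```text
pics
clock 0.0
joint_pos [-1.175  0.241  0.004  1.335 -0.     1.571]
joint_vel [-0.     0.001 -0.001  0.001 -0.    -0.   ]
tau [ 0.0000e+00 -3.7232e+01  2.5241e+01  1.7000e-02  0.0000e+00  0.0000e+00]
eef_pos [ 0.193 -0.461  0.23 ]
tool_rot [ 0.98   0.197 -0.    -0.001]
ft_force [ 0.154  0.238 -0.721]
ft_torque [-0.069 -0.039  0.016]
grip_width 0.085
scene [[487.4, 0.0, 277.3], [0.0, 487.4, 205.4], [0.0, 0.0, 1.0]] -0.15399788406190237 [-0.3498  0.3779  0.7798] [-0.4227, 0.7638, -0.4213, 0.2459]
side [[543.3, 0.0, 276.8], [0.0, 543.3, 207.8], [0.0, 0.0, 1.0]] -0.19563093927386604 [ 0.223  -1.0165  1.0093] [0.9078, -0.1092, 0.0485, -0.402]
wrist [[360.6, 0.0, 281.0], [0.0, 360.6, 204.6], [0.0, 0.0, 1.0]] 0.004530625017860696 [ 0.2641 -0.4314  0.3736] [0.8228, -0.5476, -0.0855, 0.1256]
```

View pics/scene0.png

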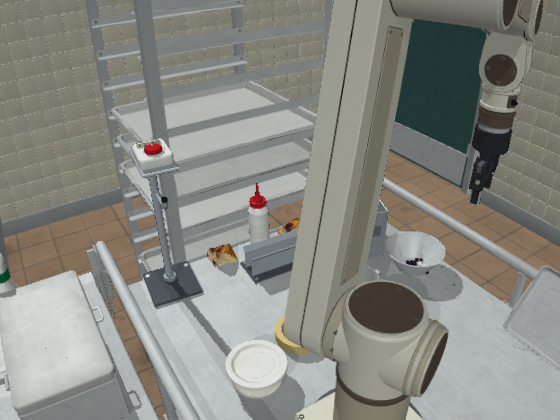

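View pics/side0.png

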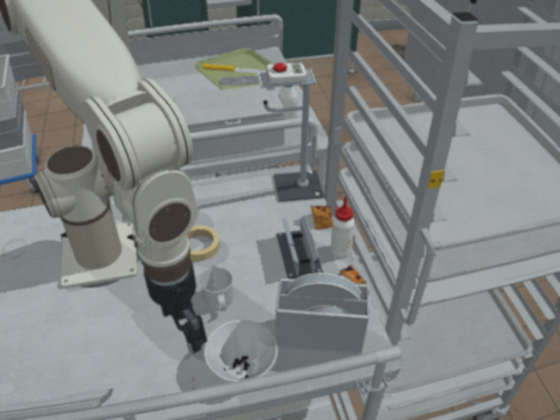

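View pics/wrist0.png

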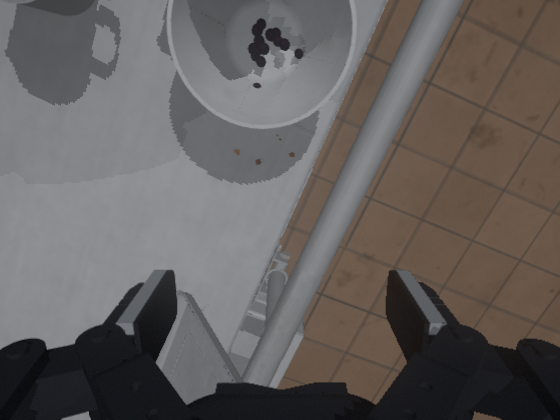

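```bash
cat > h.py <<'E'
from workcell import bot,camera
import cv2,numpy as np
from scipy.spatial.transform import Rotation as R
def grab(n,f=None):
    c=camera(n)
    if f: cv2.imwrite(f"pics/{f}.png",c["color"])
    return c
def dirs(c,uv):
    uv=np.atleast_2d(np.asarray(uv,float)); K=c["intrinsics"]
    d=np.c_[(uv[:,0]-K[0,2])/K[0,0],(uv[:,1]-K[1,2])/K[1,1]]
    u=d.copy()
    for _ in range(30): u=d/(1+c["k1"]*(u**2).sum(1,keepdims=True))
    v=R.from_quat(c["rotation"]).apply(np.c_[u,np.ones(len(u))]); return v
def onplane(c,uv,z=None,axis=2):
    v=dirs(c,uv); o=np.asarray(c["xyz"]); return o+v*((z-o[axis])/v[:,axis])[:,None]
def proj(c,P):
    p=R.from_quat(c["rotation"]).inv().apply(np.atleast_2d(P)-np.asarray(c["xyz"]))
    s=p[:,:2]/p[:,2:]; s=s*(1+c["k1"]*(s**2).sum(1,keepdims=True)); K=c["intrinsics"]
    return np.c_[s[:,0]*K[0,0]+K[0,2],s[:,1]*K[1,1]+K[1,2]]
def two(c1,a,c2,b):
    A=[];r=[]
    d1=dirs(c1,a)[0];d2=dirs(c2,b)[0];d1/=np.linalg.norm(d1);d2/=np.linalg.norm(d2)
    o1=np.asarray(c1["xyz"]);o2=np.asarray(c2["xyz"])
    t=np.linalg.lstsq(np.c_[d1,-d2],o2-o1,rcond=None)[0]
    p,q=o1+t[0]*d1,o2+t[1]*d2; return (p+q)/2,np.linalg.norm(p-q)
def crop(c,x,y,w,h,s,f):
    im=c["color"][y:y+h,x:x+w]; cv2.imwrite(f"pics/{f}.png",cv2.resize(im,None,fx=s,fy=s,interpolation=cv2.INTER_CUBIC))
E
python3 - <<'E'
from h import *
c=grab("side"); crop(c,260,190,130,170,4.5/1.3,"s1"); crop(c,190,40,150,170,3.5,"s2")
c=grab("scene"); crop(c,100,120,200,200,3,"s3")
E
```

```text
(no output)
```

View pics/s1.png

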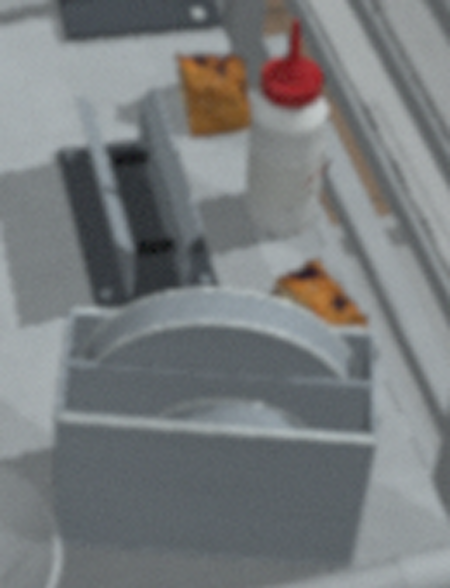

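View pics/s2.png

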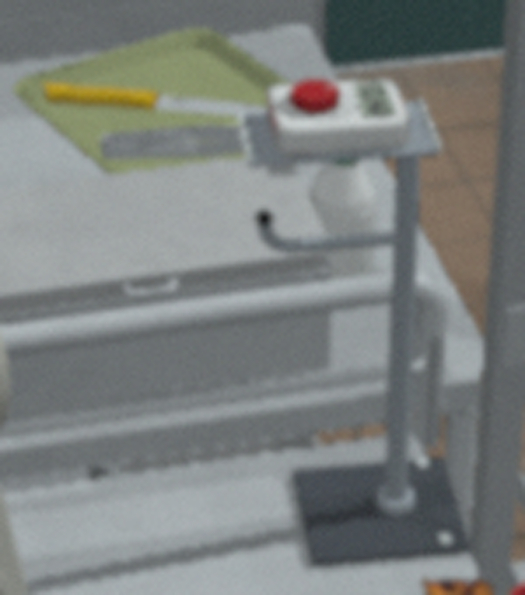

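View pics/s3.png

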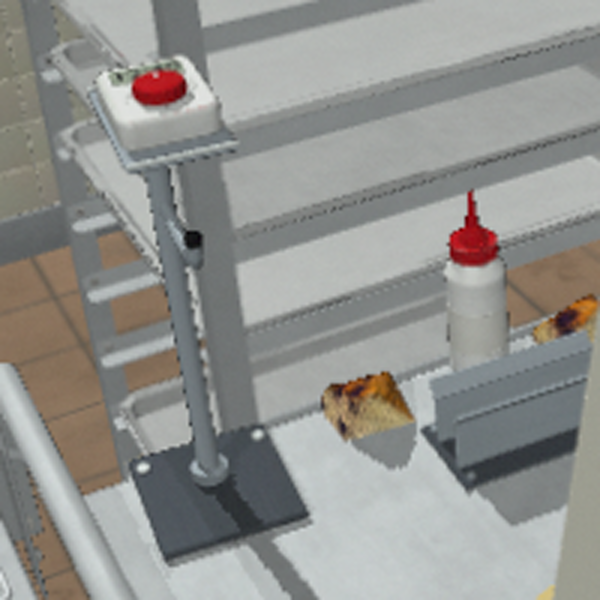

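Run:
```python
from h import *
np.set_printoptions(precision=4,suppress=True)
c=grab("side");s=grab("scene")
S1=lambda p:np.array(p)/3.4615+[260,190]
S2=lambda p:np.array(p)/3.5+[190,40]
S3=lambda p:np.array(p)/3+[100,120]
print("caddy top NL NR FL FR",onplane(c,S1([(62,413),(375,438),(72,310),(378,352)]),.135))
print("caddy mid wall L,R",onplane(c,S1([(66,365),(376,383)]),.135))
print("ring arc top front/back edge",onplane(c,S1([(220,310),(220,290)]),.173))
print("ball",two(c,S2((264,217)),s,S3((193,239))))
print("base side",onplane(c,S2([(293,475),(445,462),(468,550),(312,562)]),.008))
print("base scene",onplane(s,S3([(130,465),(265,425),(310,518),(165,562)]),.008))
print("stand cheeks top side: L far, L near, R far, R near",onplane(c,S1([(83,98),(127,255),(150,93),(205,265)]),.063))
print("stand base side",onplane(c,S1([(57,152),(97,303),(217,285)]),.006))
print("stand scene cheeks top",onplane(s,S3([(455,420),(432,380),]),.063))
print("stem at post side", onplane(c,S2([(392,239),(300,243)]),.265), "timer shelf", two(c,S2((255,160)),s,S3((130,170))))
```

```text
caddy top NL NR FL FR [[ 0.3824 -0.3744  0.135 ]
 [ 0.552  -0.4358  0.135 ]
 [ 0.4068 -0.3003  0.135 ]
 [ 0.576  -0.3765  0.135 ]]
caddy mid wall L,R [[ 0.3931 -0.3407  0.135 ]
 [ 0.5666 -0.3982  0.135 ]]
ring arc top front/back edge [[ 0.4822 -0.3521  0.173 ]
 [ 0.4867 -0.3374  0.173 ]]
ball (array([0.4775, 0.1473, 0.2895]), np.float64(0.0010024783903333763))
base side [[0.5094 0.1932 0.008 ]
 [0.6385 0.18   0.008 ]
 [0.6235 0.067  0.008 ]
 [0.4984 0.0825 0.008 ]]
base scene [[0.6281 0.1906 0.008 ]
 [0.6175 0.0723 0.008 ]
 [0.4876 0.0885 0.008 ]
 [0.5004 0.2052 0.008 ]]
stand cheeks top side: L far, L near, R far, R near [[ 0.4789 -0.0468  0.063 ]
 [ 0.4697 -0.2032  0.063 ]
 [ 0.5281 -0.0532  0.063 ]
 [ 0.5181 -0.2245  0.063 ]]
stand base side [[ 0.4606 -0.0412  0.006 ]
 [ 0.4524 -0.1926  0.006 ]
 [ 0.5387 -0.1968  0.006 ]]
stand scene cheeks top [[ 0.4726 -0.0372  0.063 ]
 [ 0.5297 -0.0471  0.063 ]]
stem at post side [[0.5713 0.1351 0.265 ]
 [0.5041 0.1455 0.265 ]] timer shelf (array([0.4827, 0.1734, 0.3352]), np.float64(0.0250576222496381))
```

>>> {"name": "send_rows", "arguments": {
  "deltas": [
    {"grip":1,"translation":[0.05,0.002,-0.02],"twist":[0,0,8]},
    {"grip":1,"translation":[0.105,0.004,-0.03],"twist":[0,0,17]},
    {"grip":1,"translation":[0.16,0.006,-0.03],"twist":[0,0,26]},
    {"grip":1,"translation":[0.215,0.008,-0.03],"twist":[0,0,34]},
    {"grip":1,"translation":[0.27,0.01,-0.03],"twist":[0,0,42]}
  ]
}}

```text
clock: 0.98
eef_pos: [0.4473, -0.3656, 0.2612]
tool_rot: [0.985, -0.17, -0.0, -0.0]
ft_force: [-0.1, -0.9, 0.1]
grip_width: 0.0853
```

Run:
```python
from h import *
o=bot.get_obs();print(np.round(o["joint_pos"],4),np.round(o["eef_pos"],4),np.round(o["tool_rot"],4),o["clock"])
c=grab("wrist","w1");print(c["xyz"],c["rotation"])
```

```text
[-6.8530e-01  3.8980e-01  2.9030e-01  1.4713e+00  1.0000e-04  2.7982e+00] [ 0.4473 -0.3656  0.2612] [ 0.9854 -0.1701 -0.     -0.    ] 0.975
[ 0.52028198 -0.39129642  0.40425307] [-0.56984824  0.8075028   0.12477109 -0.0874322 ]
```

View pics/w1.png

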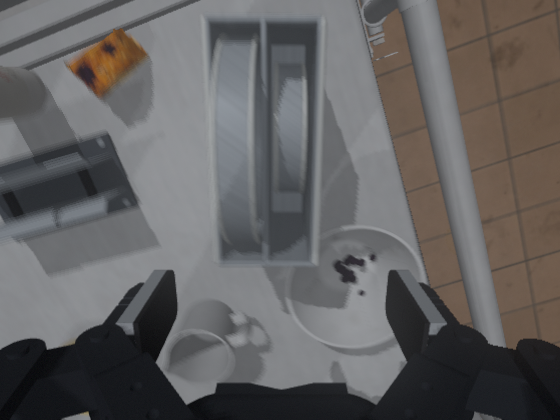

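Run:
```python
from h import *
np.set_printoptions(precision=4,suppress=True)
c=grab("wrist")
crop(c,190,0,150,280,2.14,"w1z")
C=onplane(c,[(203,18),(326,18),(320,263),(216,263)],.135);print(C,C.mean(0))
print(onplane(c,[(263,18),(263,263)],.135))
print(proj(c,[[.484,-.352,.173]]))
print(onplane(c,[(130,135),(0,165),(0,232),(137,203)],.0))
```

```text
[[ 0.5884 -0.3535  0.135 ]
 [ 0.5608 -0.4314  0.135 ]
 [ 0.3892 -0.3728  0.135 ]
 [ 0.4175 -0.2921  0.135 ]] [ 0.489  -0.3624  0.135 ]
[[ 0.575  -0.3915  0.135 ]
 [ 0.4047 -0.3286  0.135 ]]
[[251.468  174.7234]]
[[ 0.5392 -0.2138  0.    ]
 [ 0.5578 -0.0594  0.    ]
 [ 0.4871 -0.0143  0.    ]
 [ 0.4655 -0.186   0.    ]]
```

View pics/w1z.png

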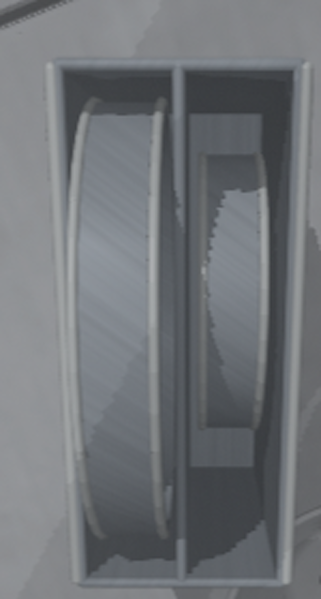

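Run:
```python
from h import *
np.set_printoptions(precision=4,suppress=True)
c=grab("wrist")
for v in (130,150,170):
    P=onplane(c,[(221.8,v),(264.3,v)],.173);print(P,P.mean(0),np.linalg.norm(P[1]-P[0]))
o=bot.get_obs();T=R.from_quat(o["tool_rot"]);print(T.inv().apply(np.array([.493,-.346,.173])-o["eef_pos"]),T.as_matrix())
```

```text
[[ 0.5135 -0.3456  0.173 ]
 [ 0.5048 -0.3709  0.173 ]] [ 0.5091 -0.3583  0.173 ] 0.0267118710812677
[[ 0.5018 -0.341   0.173 ]
 [ 0.4929 -0.3666  0.173 ]] [ 0.4974 -0.3538  0.173 ] 0.027160089378004796
[[ 0.4897 -0.3361  0.173 ]
 [ 0.4807 -0.3622  0.173 ]] [ 0.4852 -0.3492  0.173 ] 0.027622860535148563
[ 0.0366 -0.0325  0.0872] [[ 0.9453 -0.3261 -0.0009]
 [-0.3261 -0.9453  0.001 ]
 [-0.0012 -0.0007 -1.    ]]
```

>>> {"name": "send_rows", "arguments": {
  "deltas": [
    {"grip":1,"translation":[0.036,-0.028,0.03],"twist":[0,0,0.6]},
    {"grip":1,"translation":[0.036,-0.028,0.06],"twist":[0,0,0.6]},
    {"grip":1,"translation":[0.036,-0.028,0.09],"twist":[0,0,0.6]},
    {"grip":1,"translation":[0.036,-0.028,0.114],"twist":[0,0,0.6]},
    {"grip":1,"translation":[0.036,-0.028,0.114],"twist":[0,0,0.6]}
  ]
}}

```text
clock: 1.75
eef_pos: [0.4883, -0.3497, 0.1441]
tool_rot: [0.985, -0.171, -0.003, -0.001]
ft_force: [-0.2, 0.1, 0.1]
grip_width: 0.0852
```

Run:
```python
from h import *
o=bot.get_obs();print(np.round(o["joint_pos"],4),np.round(o["eef_pos"],4),np.round(o["tool_rot"],4),o["clock"])
c=grab("wrist","w2")
```

```text
[-0.6216  0.4918  0.1421  1.2279  0.      2.8637] [ 0.4883 -0.3497  0.1441] [ 0.9853 -0.171  -0.0031 -0.0015] 1.75
```

View pics/w2.png

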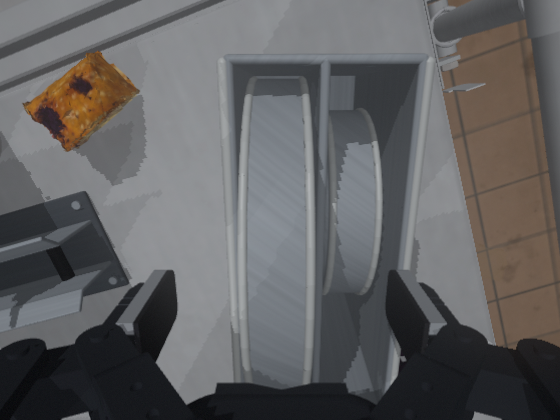

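>>> {"name": "send_rows", "arguments": {
  "deltas": [
    {"grip":0.1,"translation":[0,0,0],"twist":[0,0,0]},
    {"grip":0.1,"translation":[0,0,0],"twist":[0,0,0]},
    {"grip":0.1,"translation":[0,0,0],"twist":[0,0,0]},
    {"grip":0.1,"translation":[0,0,0],"twist":[0,0,0]},
    {"grip":0.1,"translation":[0,0,0],"twist":[0,0,0]}
  ]
}}

```text
clock: 2.42
eef_pos: [0.49, -0.3506, 0.1468]
tool_rot: [0.985, -0.171, -0.001, -0.0]
ft_force: [-0.2, 0.2, 5.2]
grip_width: 0.0265
```

Run:
```python
from h import *
o=bot.get_obs();print(np.round(o["joint_pos"],4),np.round(o["eef_pos"],4),np.round(o["tool_rot"],4),o["clock"],o["grip_width"])
c=grab("wrist","w3");crop(grab("side"),260,190,130,170,3.46,"s4")
```

```text
[-6.2120e-01  4.8950e-01  1.4590e-01  1.2287e+00  1.0000e-04  2.8639e+00] [ 0.49   -0.3506  0.1468] [ 9.853e-01 -1.709e-01 -7.000e-04 -4.000e-04] 2.425 0.026465540894249972
```

View pics/w3.png

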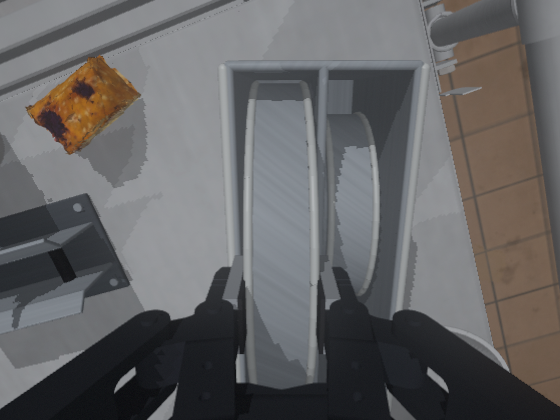

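View pics/s4.png

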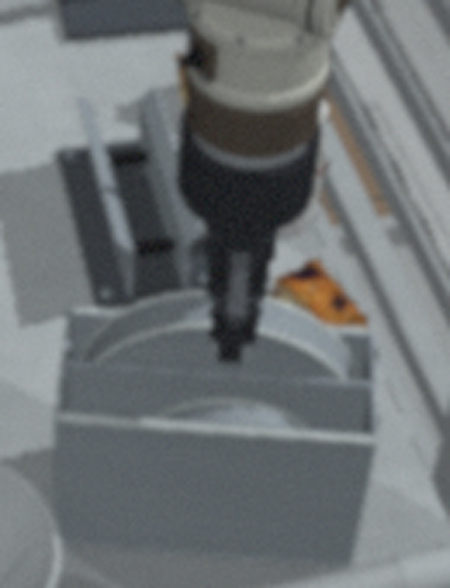

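>>> {"name": "send_rows", "arguments": {
  "deltas": [
    {"grip":0.1,"translation":[0,0,-0.02],"twist":[0,0,0]},
    {"grip":0.1,"translation":[0,0,-0.055],"twist":[0,0,0]},
    {"grip":0.1,"translation":[0,0,-0.095],"twist":[0,0,0]},
    {"grip":0.1,"translation":[0,0,-0.135],"twist":[0,0,0]},
    {"grip":0.1,"translation":[0,0,-0.17],"twist":[0,0,0]}
  ]
}}

```text
clock: 3.15
eef_pos: [0.4899, -0.3506, 0.3173]
tool_rot: [0.985, -0.171, -0.001, -0.001]
ft_force: [0.3, -0.4, -2.5]
grip_width: 0.026
```

Run:
```python
from h import *
np.set_printoptions(precision=4,suppress=True)
o=bot.get_obs();print(np.round(o["joint_pos"],4),np.round(o["eef_pos"],4),np.round(o["tool_rot"],4),o["clock"],o["grip_width"])
c=grab("side","s5")
print("bottle base",onplane(c,np.array([(285,235)])/3.4615+[260,190],0), "cap",onplane(c,np.array([(296,25)])/3.4615+[260,190],.184))
```

```text
[-0.6211  0.4485  0.5226  1.6479  0.0001  2.8638] [ 0.4899 -0.3506  0.3173] [ 0.9853 -0.1708 -0.0013 -0.0007] 3.15 0.026025039505069472
bottle base [[ 0.6029 -0.158   0.    ]] cap [[ 0.6022 -0.1357  0.184 ]]
```

View pics/s5.png

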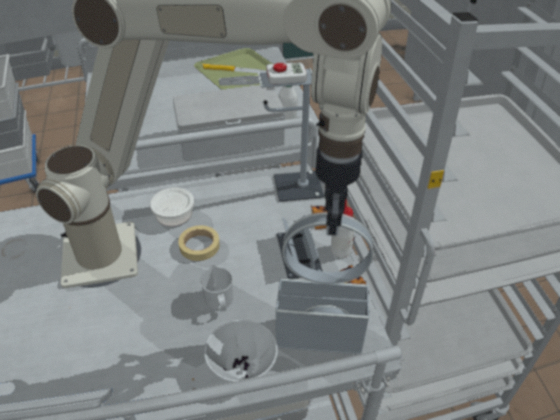

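>>> {"name": "send_rows", "arguments": {
  "deltas": [
    {"grip":0.1,"translation":[-0.01,-0.01,-0.01],"twist":[0,0,-9]},
    {"grip":0.1,"translation":[-0.02,-0.02,-0.02],"twist":[0,0,-19]},
    {"grip":0.1,"translation":[-0.03,-0.03,-0.03],"twist":[0,0,-29]},
    {"grip":0.1,"translation":[-0.04,-0.04,-0.03],"twist":[0,0,-39]},
    {"grip":0.1,"translation":[-0.05,-0.05,-0.03],"twist":[0,0,-49]}
  ]
}}

```text
clock: 3.82
eef_pos: [0.4603, -0.2868, 0.351]
tool_rot: [0.967, 0.256, 0.001, 0.001]
ft_force: [0.0, 0.4, -1.9]
grip_width: 0.0262
```

Run:
```python
from h import *
np.set_printoptions(precision=4,suppress=True)
o=bot.get_obs();print(np.round(o["joint_pos"],4),np.round(o["eef_pos"],4),np.round(o["tool_rot"],4),o["clock"],o["grip_width"])
T=R.from_quat(o["tool_rot"]);print(T.inv().apply(np.array([.485,-.18,.35])-o["eef_pos"]),T.as_euler("xyz",True),T.as_matrix())
```

```text
[-0.5571  0.3137  0.4111  1.6649 -0.0003  2.0668] [ 0.4603 -0.2868  0.351 ] [0.9667 0.256  0.001  0.0013] 3.825 0.026206271819459434
[ 0.0743 -0.0806  0.0009] [179.8288  -0.0753  29.6608] [[ 0.869   0.4949  0.0026]
 [ 0.4949 -0.869  -0.0019]
 [ 0.0013  0.003  -1.    ]]
```

>>> {"name": "send_rows", "arguments": {
  "deltas": [
    {"grip":0.1,"translation":[0.01,-0.015,0],"twist":[0,0,-9]},
    {"grip":0.1,"translation":[0.025,-0.03,0],"twist":[0,0,-19]},
    {"grip":0.1,"translation":[0.04,-0.045,0],"twist":[0,0,-29]},
    {"grip":0.1,"translation":[0.055,-0.06,0],"twist":[0,0,-39]},
    {"grip":0.1,"translation":[0.07,-0.075,0],"twist":[0,0,-49]}
  ]
}}

```text
clock: 4.45
eef_pos: [0.4838, -0.1861, 0.3496]
tool_rot: [0.772, 0.636, -0.0, 0.0]
ft_force: [0.4, -0.6, -1.6]
grip_width: 0.0261
```

Run:
```python
from h import *
np.set_printoptions(precision=4,suppress=True)
o=bot.get_obs();print(np.round(o["joint_pos"],4),np.round(o["eef_pos"],4),np.round(o["tool_rot"],4),o["clock"],o["grip_width"])
T=R.from_quat(o["tool_rot"]);print(T.as_euler("xyz",True),T.as_matrix())
grab("wrist","w6");grab("side","s6");grab("scene","c6")
```

```text
[-0.3668  0.2633  0.3386  1.6455 -0.0008  1.3961] [ 0.4838 -0.1861  0.3496] [ 0.7717  0.636  -0.0002  0.0005] 4.45 0.02612467657428678
[179.9698   0.0511  78.9931] [[ 0.1909  0.9816  0.0003]
 [ 0.9816 -0.1909 -0.001 ]
 [-0.0009  0.0005 -1.    ]]
```

View pics/w6.png

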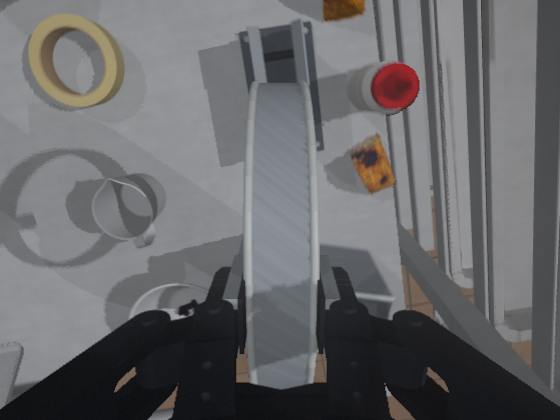

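View pics/s6.png

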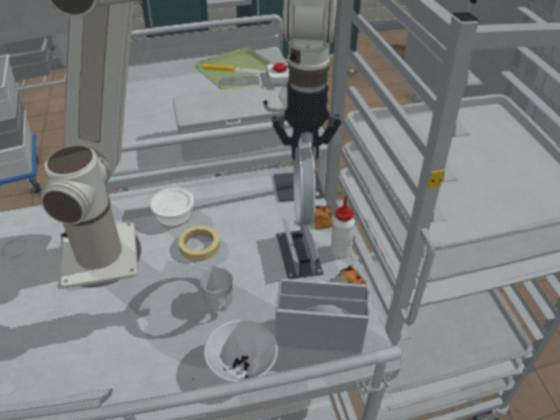

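View pics/c6.png

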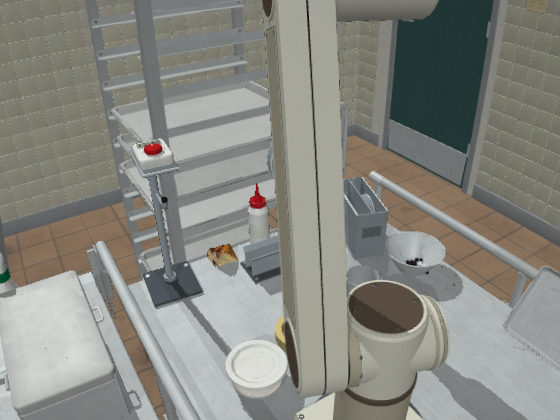

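Run:
```python
from h import *
c=grab("wrist"); crop(c,225,10,115,150,4,"w6z"); crop(grab("scene"),225,215,75,75,7,"c6z")
im=cv2.imread("pics/s1.png");
```

```text
(no output)
```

View pics/w6z.png

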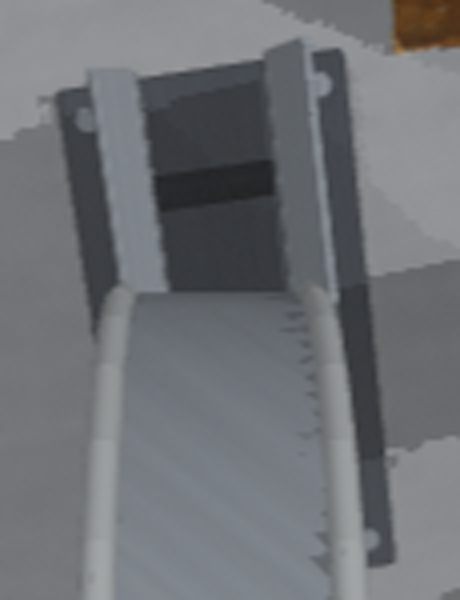

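View pics/c6z.png

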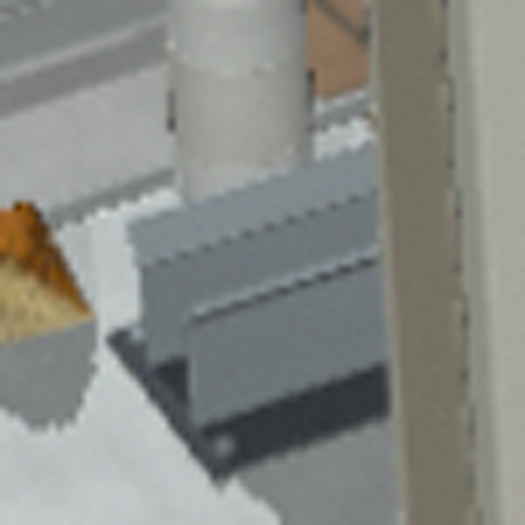

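Run:
```python
from h import *
np.set_printoptions(precision=4,suppress=True)
c=grab("wrist"); s=grab("side")
W=lambda p:np.array(p)/4+[225,10]
S1=lambda p:np.array(p)/3.4615+[260,190]
B=onplane(c,W([(57,92),(343,50),(395,562)]),.006);print(B, "centre",(B[0]+B[2])/2, np.linalg.norm(B[0]-B[1]),np.linalg.norm(B[1]-B[2]))
d=B[1]-B[2];print("yaw from y edge",np.degrees(np.arctan2(-d[0],d[1])));d=B[1]-B[0];print("yaw x edge",np.degrees(np.arctan2(d[1],d[0])))
print("cheek top outer",onplane(c,W([(88,70),(303,40),(335,300)]),.063))
b=c["color"]
B=onplane(s,S1([(57,152),(97,303),(217,285)]),.006);print("side centre",(B[0]+B[2])/2)
C=proj(c,[[.5,-.125,.006]]);print(C)
print("ring inner? front far end", onplane(c,W([(105,295),(328,290)]),.28))
```

```text
[[ 0.4629 -0.0351  0.006 ]
 [ 0.5512 -0.041   0.006 ]
 [ 0.5413 -0.1985  0.006 ]] centre [ 0.5021 -0.1168  0.006 ] 0.08844565145733135 0.15782797138102972
yaw from y edge -3.592599554552266
yaw x edge -3.836027589205143
cheek top outer [[ 0.4767 -0.0404  0.063 ]
 [ 0.535  -0.0447  0.063 ]
 [ 0.5318 -0.1117  0.063 ]]
side centre [ 0.4996 -0.119   0.006 ]
[[283.1431 101.3418]]
ring inner? front far end [[ 0.484  -0.1046  0.28  ]
 [ 0.5147 -0.1101  0.28  ]]
```

>>> {"name": "send_rows", "arguments": {
  "deltas": [
    {"grip":0.1,"translation":[0.035,0.002,0],"twist":[0,0,-4]},
    {"grip":0.1,"translation":[0.07,0.004,0.0],"twist":[0,0,-7.3]},
    {"grip":0.1,"translation":[0.07,0.004,0.04],"twist":[0,0,-7.3]},
    {"grip":0.1,"translation":[0.07,0.004,0.08],"twist":[0,0,-7.3]},
    {"grip":0.1,"translation":[0.07,0.004,0.1],"twist":[0,0,-7.3]}
  ]
}}

```text
clock: 5.42
eef_pos: [0.5003, -0.1202, 0.2478]
tool_rot: [0.733, 0.68, -0.001, -0.0]
ft_force: [-0.2, 0.1, -1.2]
grip_width: 0.026
```

Run:
```python
from h import *
np.set_printoptions(precision=4,suppress=True)
o=bot.get_obs();print(np.round(o["joint_pos"],4),np.round(o["eef_pos"],4),np.round(o["tool_rot"],4),o["clock"],o["grip_width"])
T=R.from_quat(o["tool_rot"]);print(T.as_euler("xyz",True))
print(T.inv().apply(np.array([.501,-.118,.158])-o["eef_pos"]))
c=grab("side","s7"); crop(c,260,120,120,180,3.3,"s7z");grab("wrist","w7")
```

```text
[-0.2348  0.2647  0.0797  1.3874 -0.0016  1.41  ] [ 0.5003 -0.1202  0.2478] [ 0.7328  0.6805 -0.0011 -0.0003] 5.425 0.02601765528303765
[-179.8909    0.0751   85.7639]
[0.0023 0.0007 0.0898]
```

View pics/s7z.png

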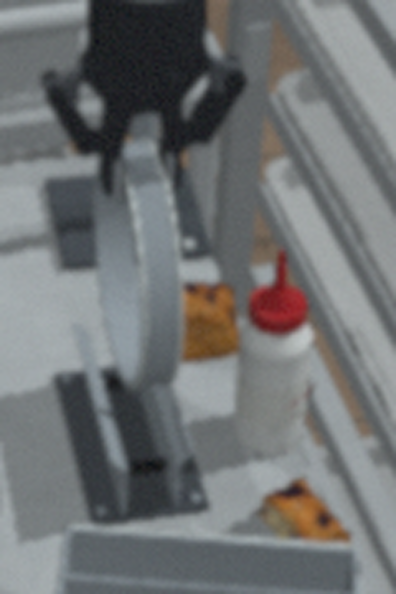

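View pics/w7.png

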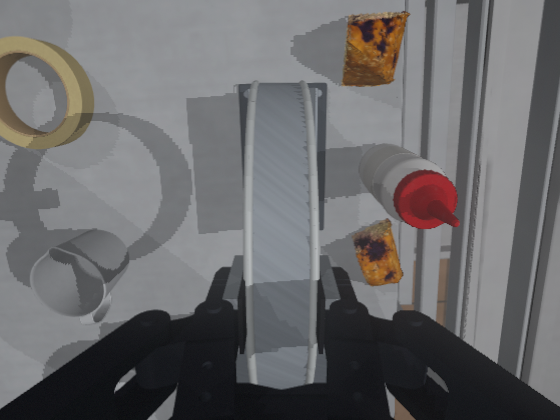

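>>> {"name": "send_rows", "arguments": {
  "deltas": [
    {"grip":0.1,"translation":[0.002,0.001,0.025],"twist":[0,0,-0.5]},
    {"grip":0.1,"translation":[0.002,0.001,0.05],"twist":[0,0,-0.5]},
    {"grip":0.1,"translation":[0.002,0.001,0.07],"twist":[0,0,-0.5]},
    {"grip":0.1,"translation":[0.002,0.001,0.082],"twist":[0,0,-0.5]},
    {"grip":0.1,"translation":[0.002,0.001,0.087],"twist":[0,0,-0.5]}
  ]
}}

```text
clock: 6.15
eef_pos: [0.5009, -0.1186, 0.1607]
tool_rot: [0.73, 0.683, -0.002, -0.001]
ft_force: [-0.4, -0.3, -1.7]
grip_width: 0.0262
```

Run:
```python
from h import *
np.set_printoptions(precision=4,suppress=True)
o=bot.get_obs();print(np.round(o["joint_pos"],4),np.round(o["eef_pos"],4),np.round(o["tool_rot"],4),o["clock"],o["grip_width"],o["ft_force"])
c=grab("side","s8"); crop(c,260,120,120,180,3.3,"s8z")
```

```text
[-0.2316  0.3137 -0.0843  1.1762 -0.0015  1.4051] [ 0.5009 -0.1186  0.1607] [ 0.73    0.6834 -0.0016 -0.001 ] 6.15 0.026210546046864566 [-0.4204 -0.2865 -1.7017]
```

View pics/s8z.png

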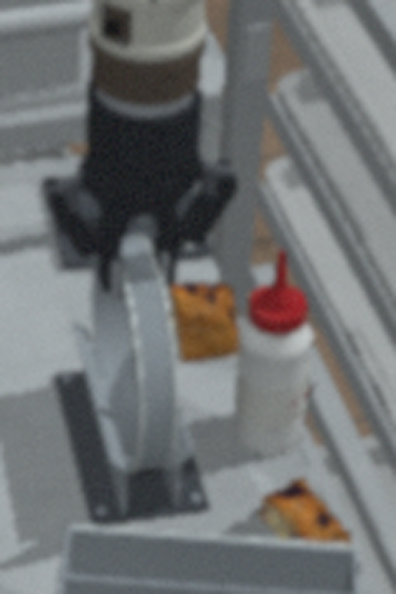

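>>> {"name": "send_rows", "arguments": {
  "deltas": [
    {"grip":0.1,"translation":[0,0,0.002],"twist":[0,0,0]},
    {"grip":0.1,"translation":[0,0,0.004],"twist":[0,0,0]},
    {"grip":0.1,"translation":[0,0,0.004],"twist":[0,0,0]}
  ]
}}

```text
clock: 6.58
eef_pos: [0.5023, -0.1182, 0.1591]
tool_rot: [0.73, 0.684, 0.0, 0.0]
ft_force: [-0.7, 2.0, 7.4]
grip_width: 0.0259
```

>>> {"name": "send_rows", "arguments": {
  "deltas": [
    {"grip":0.6,"translation":[0,0,0],"twist":[0,0,0]},
    {"grip":1,"translation":[0,0,0],"twist":[0,0,0]},
    {"grip":1,"translation":[0,0,0],"twist":[0,0,0]},
    {"grip":1,"translation":[0,0,0],"twist":[0,0,0]}
  ]
}}

```text
clock: 7.08
eef_pos: [0.5022, -0.1182, 0.1589]
tool_rot: [0.73, 0.684, 0.0, 0.0]
ft_force: [-0.5, -0.2, -0.0]
grip_width: 0.0854
```

>>> {"name": "send_rows", "arguments": {
  "deltas": [
    {"grip":1,"translation":[0,0,-0.03],"twist":[0,0,0]},
    {"grip":1,"translation":[0,0,-0.07],"twist":[0,0,0]},
    {"grip":1,"translation":[0,0,-0.11],"twist":[0,0,0]},
    {"grip":1,"translation":[0,0,-0.15],"twist":[0,0,0]},
    {"grip":1,"translation":[0,0,-0.18],"twist":[0,0,0]}
  ]
}}

```text
clock: 7.7
eef_pos: [0.5023, -0.1183, 0.3407]
tool_rot: [0.73, 0.684, 0.0, 0.001]
ft_force: [0.6, -0.2, -0.2]
grip_width: 0.0853
```

Run:
```python
from h import *
np.set_printoptions(precision=4,suppress=True)
o=bot.get_obs();print(np.round(o["joint_pos"],4),np.round(o["eef_pos"],4),np.round(o["tool_rot"],4),o["clock"],o["grip_width"],o["ft_force"])
c=grab("side","s9"); crop(c,260,160,120,180,3.3,"s9z"); grab("wrist","w9")
```

```text
[-0.231   0.2556  0.3058  1.6189 -0.0004  1.4053] [ 0.5023 -0.1183  0.3407] [0.7299 0.6836 0.0004 0.001 ] 7.7 0.08528674148535535 [ 0.5915 -0.2263 -0.1914]
```

View pics/s9z.png

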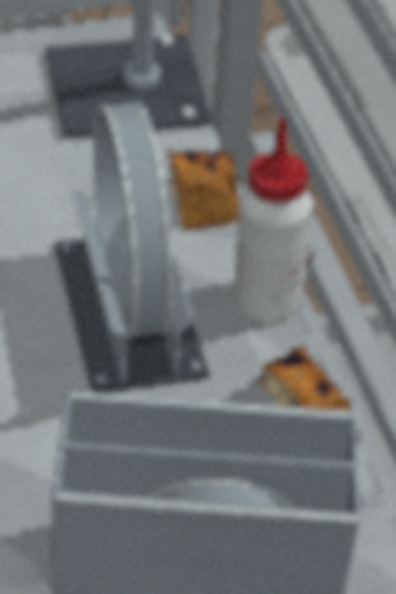

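View pics/w9.png

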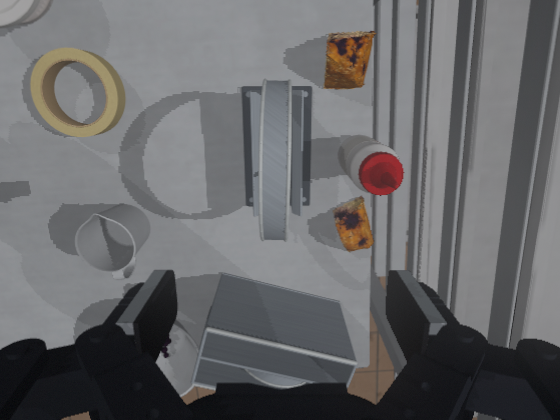

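Run:
```python
from h import *
np.set_printoptions(precision=4,suppress=True)
J=np.array([[-.6853,.3898,.2903,1.4713],[-.6216,.4918,.1421,1.2279],[-.6212,.4895,.1459,1.2287],[-.6211,.4485,.5226,1.6479],[-.5571,.3137,.4111,1.6649],[-.3668,.2633,.3386,1.6455],[-.2348,.2647,.0797,1.3874],[-.2316,.3137,-.0843,1.1762],[-.231,.2556,.3058,1.6189],[-1.175,.241,.0045,1.335]])
P=np.array([[.4473,-.3656,.2612],[.4883,-.3497,.1441],[.49,-.3506,.1468],[.4899,-.3506,.3173],[.4603,-.2868,.351],[.4838,-.1861,.3496],[.5003,-.1202,.2478],[.5009,-.1186,.1607],[.5023,-.1183,.3407],[.193,-.461,.2305]])
r=np.hypot(P[:,0],P[:,1]);print("yaw diff",np.arctan2(P[:,1],P[:,0])-J[:,0])
s,c=np.sin(J[:,1]),np.cos(J[:,1]);e=J[:,2]-J[:,1];se,ce=np.sin(e),np.cos(e);O=np.ones(len(r));Z=0*O
A=np.r_[np.c_[O,Z,s,c,ce,-se],np.c_[Z,O,c,-s,se,ce]]
x,res,rk,sv=np.linalg.lstsq(A,np.r_[r,P[:,2]],rcond=None);print(x,sv,np.abs(A@x-np.r_[r,P[:,2]]).max())
A2=np.r_[np.c_[Z,s,ce],np.c_[O,c,se]]
x,res,rk,sv=np.linalg.lstsq(A2,np.r_[r,P[:,2]],rcond=None);print(x,sv,np.abs(A2@x-np.r_[r,P[:,2]]).max())
w=grab("wrist")
print("mug rim top, base",onplane(w,[(105,245)],.08),onplane(w,[(100,240),(130,265)],.0))
print("bowl rim"," ")
# ring ends in wrist view
print("ring top line", onplane(w,[(277,80),(277,240)],.12),onplane(w,[(262,160),(293,160)],.183))
```

```text
yaw diff [ 0.0001  0.0001  0.0001 -0.0001 -0.0001 -0.0004 -0.001  -0.0009 -0.0003
  0.0007]
[-0.0003 -0.1561  0.4886  0.0012  0.3921  0.0046] [5.4541 5.4541 0.457  0.457  0.2101 0.2101] 0.0012182948078950373
[-0.1549  0.4918  0.3925] [4.4044 3.247  0.2411] 0.002237965256916996
mug rim top, base [[ 0.2857 -0.2063  0.08  ]] [[ 0.2363 -0.2306  0.    ]
 [ 0.2718 -0.2733  0.    ]]
bowl rim  
ring top line [[ 0.5076 -0.0316  0.12  ]
 [ 0.4962 -0.1971  0.12  ]] [[ 0.4906 -0.0963  0.183 ]
 [ 0.5168 -0.0981  0.183 ]]
```

```bash
cat >> h.py <<'E'
def goal(yaw,pitch,flip=True):
    y=np.radians(yaw);p=np.radians(pitch)
    d=np.array([np.cos(y)*np.cos(p),np.sin(y)*np.cos(p),-np.sin(p)])
    ty=np.array([-np.sin(y),np.cos(y),0])*(1 if flip else -1)
    tx=np.cross(ty,d); return R.from_matrix(np.c_[tx,ty,d]),d
def rel(pos,Rg):
    o=bot.get_obs();T=R.from_quat(o["tool_rot"])
    print("trans",np.round(T.inv().apply(np.asarray(pos)-o["eef_pos"]),4),"twist",np.round(np.degrees((T.inv()*Rg).as_rotvec()),2),"now",np.round(o["eef_pos"],4),"J",np.round(o["joint_pos"],3),"t",round(o["clock"],2),"w",round(float(o["grip_width"]),4))
E
python3 - <<'E'
from h import *
Rg,d=goal(-3.7,45);print(d)
G=np.array([.4957,-.2003,.103])
rel([.42,-.2,.30],Rg); print("TCP grasp",G+.019*d,"pre",G-.1*d)
E
```

```text
[ 0.7056329  -0.04563123 -0.70710678]
trans [-0.0868 -0.0776  0.0402] twist [-35.06 -34.94 -85.01] now [ 0.503  -0.1184  0.3404] J [-0.231  0.255  0.304  1.616 -0.     1.405] t 7.85 w 0.0851
TCP grasp [ 0.50910703 -0.20116699  0.08956497] pre [ 0.42513671 -0.19573688  0.17371068]
```

>>> {"name": "send_rows", "arguments": {
  "deltas": [
    {"grip":0.6,"translation":[-0.017,-0.016,0.0],"twist":[-3.5,-3.5,-8.5]},
    {"grip":0.6,"translation":[-0.034,-0.031,0.0],"twist":[-7,-7,-17]},
    {"grip":0.6,"translation":[-0.052,-0.046,0.0],"twist":[-10.5,-10.5,-25.5]},
    {"grip":0.6,"translation":[-0.07,-0.062,0.0],"twist":[-14,-14,-34]},
    {"grip":0.6,"translation":[-0.087,-0.078,0.0],"twist":[-17.5,-17.5,-42.5]}
  ]
}}

```text
clock: 8.48
eef_pos: [0.4183, -0.1999, 0.3382]
tool_rot: [0.415, 0.885, -0.007, 0.211]
ft_force: [1.0, -0.4, 0.8]
grip_width: 0.0514
```

Run:
```python
from h import *
Rg,d=goal(-3.7,45)
rel([.41,-.2,.28],Rg)
```

```text
trans [ 0.0268 -0.0157  0.05  ] twist [-17.48 -17.51 -42.16] now [ 0.4183 -0.1999  0.3382] J [-0.436 -0.193 -0.259  1.079 -0.015  0.438] t 8.47 w 0.0514
```

>>> {"name": "send_rows", "arguments": {
  "deltas": [
    {"grip":0.6,"translation":[0.005,-0.003,0.01],"twist":[-3.5,-3.5,-8.5]},
    {"grip":0.6,"translation":[0.01,-0.006,0.02],"twist":[-7,-7,-17]},
    {"grip":0.6,"translation":[0.016,-0.009,0.03],"twist":[-10.5,-10.5,-25.5]},
    {"grip":0.6,"translation":[0.022,-0.012,0.04],"twist":[-14,-14,-34]},
    {"grip":0.6,"translation":[0.027,-0.016,0.05],"twist":[-17.5,-17.5,-42.2]}
  ]
}}

```text
clock: 9.1
eef_pos: [0.4084, -0.1988, 0.2776]
tool_rot: [0.027, 0.923, -0.012, 0.383]
ft_force: [0.2, -0.7, 0.4]
grip_width: 0.0515
```

Run:
```python
from h import *
Rg,d=goal(-3.7,45)
rel([.425,-.196,.174],Rg)
grab("side","s10")
```

```text
trans [0.0617 0.0039 0.0848] twist [0.19 0.02 0.27] now [ 0.4084 -0.1988  0.2776] J [-0.764 -0.331 -0.702  0.548  0.476 -0.542] t 9.1 w 0.0515
```

View pics/s10.png

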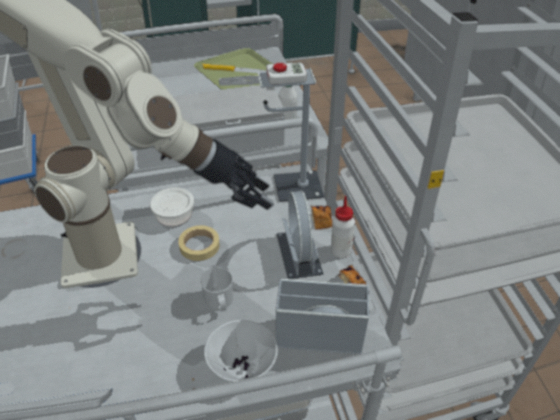

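>>> {"name": "send_rows", "arguments": {
  "deltas": [
    {"grip":0.6,"translation":[0.02,0.001,0.03],"twist":[0,0,0.3]},
    {"grip":0.6,"translation":[0.04,0.003,0.06],"twist":[0,0,0.3]},
    {"grip":0.6,"translation":[0.062,0.004,0.085],"twist":[0,0,0.3]},
    {"grip":0.6,"translation":[0.062,0.004,0.085],"twist":[0,0,0.3]}
  ]
}}

```text
clock: 9.65
eef_pos: [0.4201, -0.1932, 0.1654]
tool_rot: [0.032, 0.926, -0.007, 0.377]
ft_force: [-0.2, 0.0, -0.6]
grip_width: 0.0509
```

Run:
```python
from h import *
Rg,d=goal(-3.7,45)
rel([.509,-.2012,.0896],Rg)
c=grab("side","s11");crop(c,180,150,170,150,4,"s11z");grab("wrist","w11")
print(c["color"].shape)
```

```text
trans [-0.0109 -0.0032  0.1166] twist [ 0.49 -0.69 -0.41] now [ 0.4201 -0.1932  0.1654] J [-0.718 -0.148 -0.914  0.15   0.446 -0.496] t 9.65 w 0.0509
(420, 560, 3)
```

View pics/s11z.png

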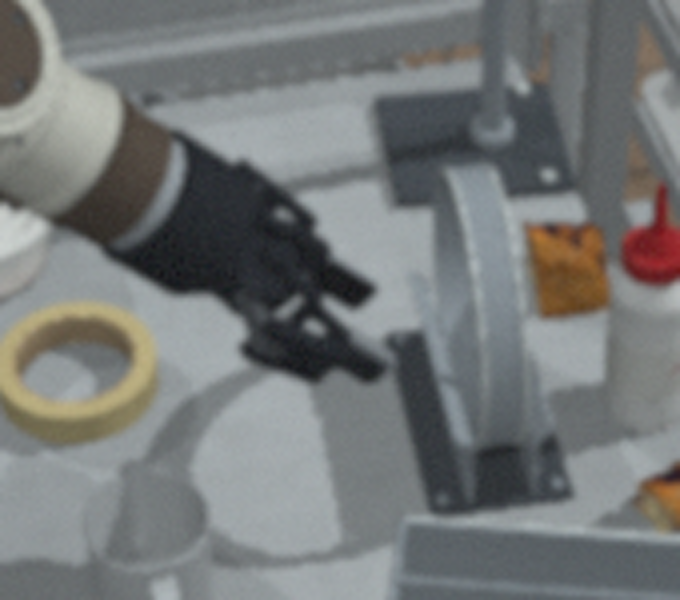

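View pics/w11.png

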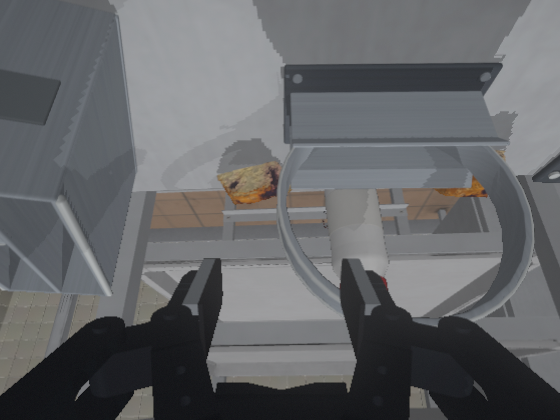

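Run:
```python
from h import *
np.set_printoptions(precision=4,suppress=True)
c=grab("wrist"); crop(c,265,130,285,200,2.8,"w11z")
o=bot.get_obs();T=R.from_quat(o["tool_rot"]);print(T.as_matrix())
print("cam in tool",T.inv().apply(c["xyz"]-o["eef_pos"]),(T.inv()*R.from_quat(c["rotation"])).as_matrix())
```

```text
[[-0.7076  0.063   0.7038]
 [ 0.0476  0.998  -0.0415]
 [-0.705   0.0042 -0.7092]]
cam in tool [ 0.0771  0.0006 -0.1423] [[-0.002  -0.9545 -0.2981]
 [ 1.     -0.0025  0.0012]
 [-0.0019 -0.2981  0.9545]]
```

View pics/w11z.png

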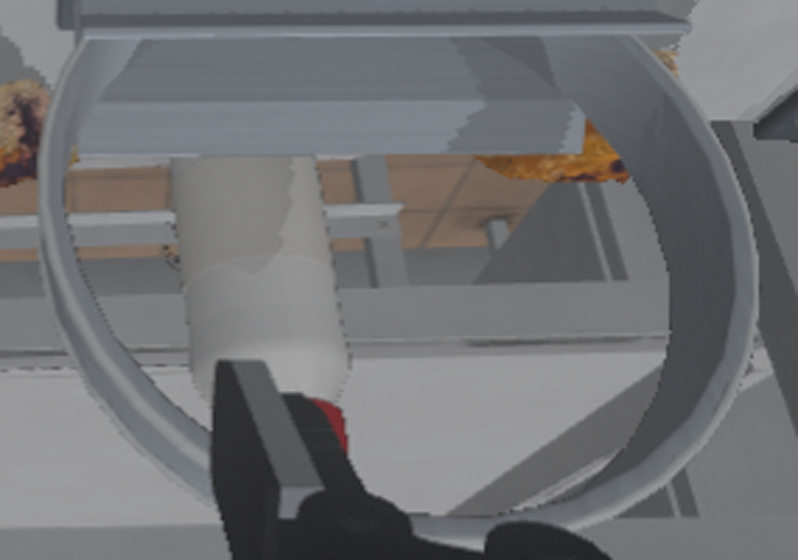

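Run:
```python
from h import *
np.set_printoptions(precision=4,suppress=True)
c=grab("wrist"); n=np.array([.998,-.0645,0]);p0=np.array([.501,-.118,.098])-.014*n
v=dirs(c,[(279.3,201),(283.5,201),(535.4,233.6)]);o=np.asarray(c["xyz"])
P=o+v*((p0-o)@n/(v@n))[:,None];print(P,np.linalg.norm(P[0]-P[2]))
t=np.array([.0645,.998,0]);print((P-p0)@t)
ob=bot.get_obs();T=R.from_quat(ob["tool_rot"]);print(T.inv().apply(P-ob["eef_pos"]))
```

```text
[[ 0.4817 -0.2002  0.1037]
 [ 0.4818 -0.1974  0.1037]
 [ 0.4922 -0.0367  0.1281]] 0.1656746899667078
[-0.0833 -0.0805  0.0805]
[[ 0.0065 -0.0005  0.0894]
 [ 0.0064  0.0023  0.0894]
 [-0.0106  0.1634  0.0726]]
```

Run:
```python
from h import *
Rg,d=goal(-3.7,45)
G=np.array([.4957,-.199,.103])
rel(G+.019*d,Rg)
```

```text
trans [-0.003   0.0016  0.1187] twist [ 0.19 -0.11 -0.07] now [ 0.4233 -0.1963  0.1715] J [-0.719 -0.153 -0.907  0.15   0.447 -0.498] t 9.85 w 0.0511
```

Now approach straight along the tool axis.

>>> {"name": "send_rows", "arguments": {
  "deltas": [
    {"grip":0.6,"translation":[-0.003,0.0015,0.03],"twist":[0,0,0]},
    {"grip":0.6,"translation":[-0.003,0.0015,0.06],"twist":[0,0,0]},
    {"grip":0.6,"translation":[-0.003,0.0015,0.085],"twist":[0,0,0]},
    {"grip":0.6,"translation":[-0.003,0.0015,0.105],"twist":[0,0,0]},
    {"grip":0.6,"translation":[-0.003,0.0015,0.117],"twist":[0,0,0]}
  ]
}}

```text
clock: 10.48
eef_pos: [0.5095, -0.2005, 0.0917]
tool_rot: [0.03, 0.923, -0.011, 0.383]
ft_force: [0.5, -0.1, 0.9]
grip_width: 0.0508
```

Run:
```python
from h import *
Rg,d=goal(-3.7,45)
G=np.array([.4957,-.199,.103])
c=grab("side","s12");crop(c,180,150,170,150,4,"s12z");grab("wrist","w12")
rel(G+.019*d,Rg); print(bot.get_obs()["ft_force"])
```

```text
trans [0.001  0.0003 0.0012] twist [ 0.19 -0.07 -0.05] now [ 0.5089 -0.2002  0.0911] J [-0.566  0.191 -0.896 -0.233  0.349 -0.37 ] t 10.57 w 0.0509
[-0.65595659 -0.46284407  0.7710417 ]
```

View pics/s12z.png

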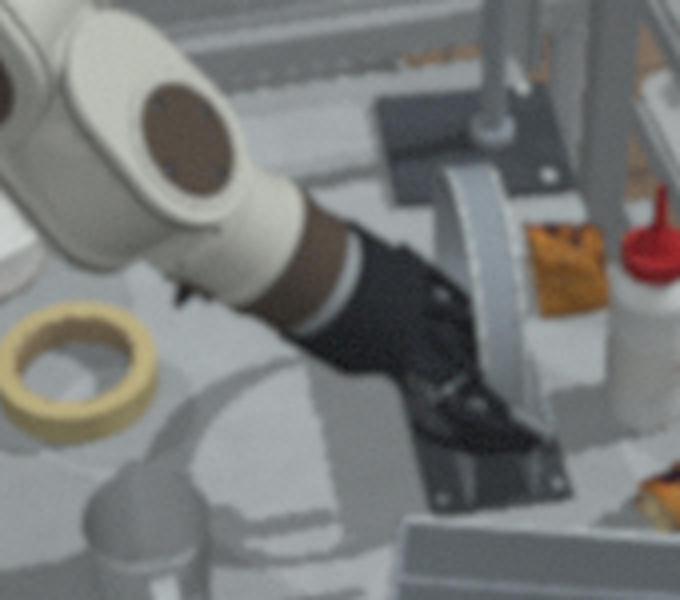

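View pics/w12.png

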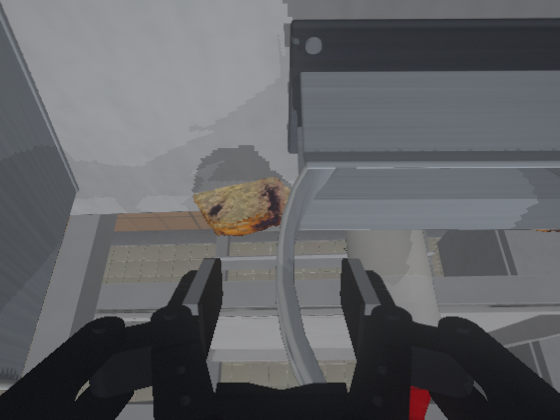

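>>> {"name": "send_rows", "arguments": {
  "deltas": [
    {"grip":0.3,"translation":[0,0,0],"twist":[0,0,0]},
    {"grip":0,"translation":[0,0,0],"twist":[0,0,0]},
    {"grip":0,"translation":[0,0,0],"twist":[0,0,0]},
    {"grip":0,"translation":[0,0,0],"twist":[0,0,0]},
    {"grip":0,"translation":[0,0,0],"twist":[0,0,0]}
  ]
}}

```text
clock: 11.2
eef_pos: [0.5087, -0.2002, 0.091]
tool_rot: [0.03, 0.924, -0.011, 0.382]
ft_force: [0.4, -0.3, -1.5]
grip_width: 0.0024
```

Run:
```python
from h import *
Rg,d=goal(-3.7,45)
grab("wrist","w13")
rel([.5089,-.2002,.2311],Rg); print(bot.get_obs()["ft_force"])
```

```text
trans [-0.0991  0.0004 -0.0991] twist [ 0.18 -0.09 -0.06] now [ 0.5087 -0.2002  0.091 ] J [-0.566  0.191 -0.896 -0.233  0.349 -0.37 ] t 11.25 w 0.0024
[-0.38469162  0.37173372 -2.52317494]
```

View pics/w13.png

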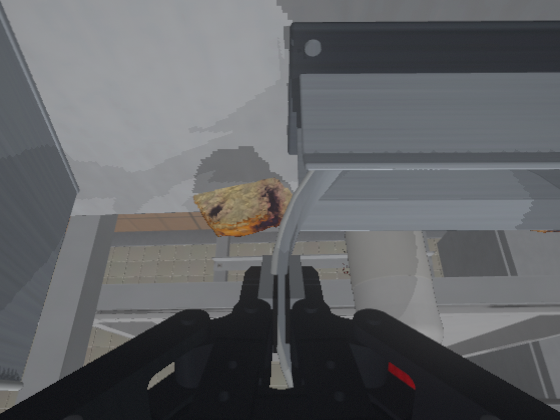

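>>> {"name": "send_rows", "arguments": {
  "deltas": [
    {"grip":0,"translation":[-0.01,0,-0.01],"twist":[0,0,0]},
    {"grip":0,"translation":[-0.025,0,-0.025],"twist":[0,0,0]},
    {"grip":0,"translation":[-0.045,0,-0.045],"twist":[0,0,0]},
    {"grip":0,"translation":[-0.065,0,-0.065],"twist":[0,0,0]},
    {"grip":0,"translation":[-0.08,0,-0.08],"twist":[0,0,0]}
  ]
}}

```text
clock: 11.88
eef_pos: [0.5089, -0.2007, 0.2055]
tool_rot: [0.03, 0.924, -0.011, 0.382]
ft_force: [-0.2, -0.4, -1.4]
grip_width: 0.0028
```

Run:
```python
from h import *
Rg,d=goal(-7,45)
print(d)
c=grab("side","s14");crop(c,180,100,190,170,3.5,"s14z");c=grab("wrist","w14")
rel([.5089,-.2002,.2311],Rg); print(bot.get_obs()["ft_force"])
```

```text
[ 0.70183611 -0.08617464 -0.70710678]
trans [-0.0155  0.0012 -0.0177] twist [2.4  0.23 2.4 ] now [ 0.5104 -0.2015  0.2076] J [-0.567 -0.06  -0.727  0.181  0.35  -0.37 ] t 11.97 w 0.0023
[-0.02994363 -0.53536747 -1.32422783]
```

View pics/s14z.png

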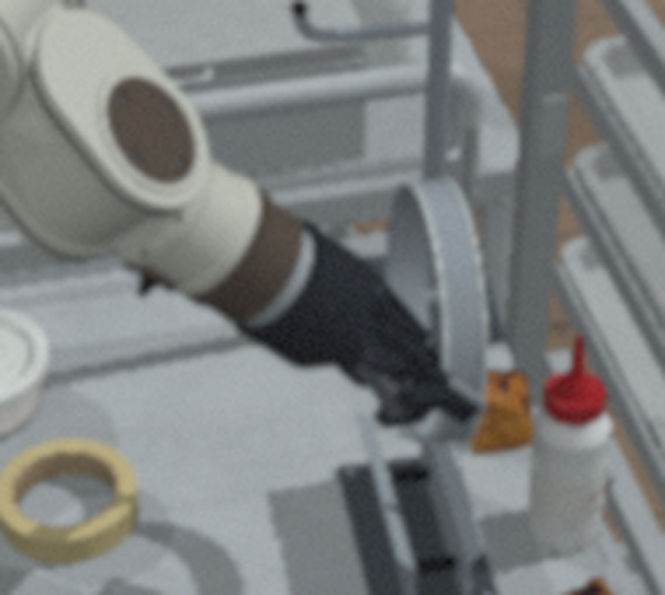

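View pics/w14.png

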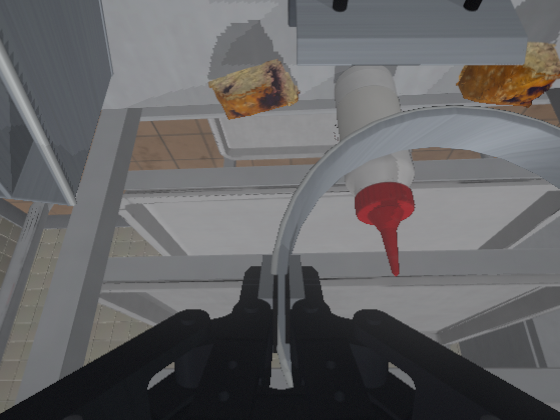

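Run:
```python
from h import *
Rg,d=goal(-7,45)
rel([.42,-.10,.225],Rg)
```

```text
trans [ 0.0557  0.0956 -0.0809] twist [2.4  0.23 2.4 ] now [ 0.5104 -0.2015  0.2076] J [-0.567 -0.06  -0.727  0.181  0.35  -0.37 ] t 11.97 w 0.0023
```

>>> {"name": "send_rows", "arguments": {
  "deltas": [
    {"grip":0,"translation":[0.008,0.012,-0.012],"twist":[0.5,0,0.5]},
    {"grip":0,"translation":[0.019,0.032,-0.028],"twist":[1,0,1]},
    {"grip":0,"translation":[0.032,0.054,-0.047],"twist":[1.5,0.1,1.5]},
    {"grip":0,"translation":[0.045,0.077,-0.066],"twist":[2,0.2,2]},
    {"grip":0,"translation":[0.056,0.096,-0.081],"twist":[2.4,0.2,2.4]}
  ]
}}

```text
clock: 12.6
eef_pos: [0.418, -0.0987, 0.2229]
tool_rot: [0.057, 0.923, -0.023, 0.381]
ft_force: [0.9, -0.0, -1.4]
grip_width: 0.0026
```

Run:
```python
from h import *
Rg,d=goal(-7,45)
rel([.4297,.0695,.225],Rg);print(bot.get_obs()["ft_force"])
```

```text
trans [ 0.005   0.1684 -0.0077] twist [ 0.   -0.13 -0.05] now [ 0.418  -0.0987  0.2229] J [-0.34  -0.417 -0.918  0.299  0.153 -0.155] t 12.6 w 0.0026
[ 0.86769203 -0.03598488 -1.39625709]
```

>>> {"name": "send_rows", "arguments": {
  "deltas": [
    {"grip":0,"translation":[0.001,0.022,-0.002],"twist":[0,0,0]},
    {"grip":0,"translation":[0.002,0.06,-0.003],"twist":[0,0,0]},
    {"grip":0,"translation":[0.003,0.1,-0.005],"twist":[0,0,0]},
    {"grip":0,"translation":[0.004,0.138,-0.007],"twist":[0,0,0]},
    {"grip":0,"translation":[0.005,0.168,-0.008],"twist":[0,0,0]}
  ]
}}

```text
clock: 13.22
eef_pos: [0.4285, 0.0708, 0.2237]
tool_rot: [0.056, 0.923, -0.023, 0.38]
ft_force: [0.9, -0.2, -1.3]
grip_width: 0.0029
```

Run:
```python
from h import *
Rg,d=goal(-7,45)
rel([.4297,.0695,.225],Rg);print(bot.get_obs()["ft_force"])
c=grab("side","s15");crop(c,190,30,150,150,4,"s15z");grab("wrist","w15");c=grab("scene","c15");crop(c,100,120,150,150,4,"c15z")
```

```text
trans [-0.0018 -0.0011  0.    ] twist [ 0.07 -0.22  0.06] now [0.4285 0.0708 0.2237] J [ 0.42  -0.359 -0.875  0.35  -0.371  0.402] t 13.22 w 0.0029
[ 0.92503774 -0.21466399 -1.31756419]
```

View pics/s15z.png

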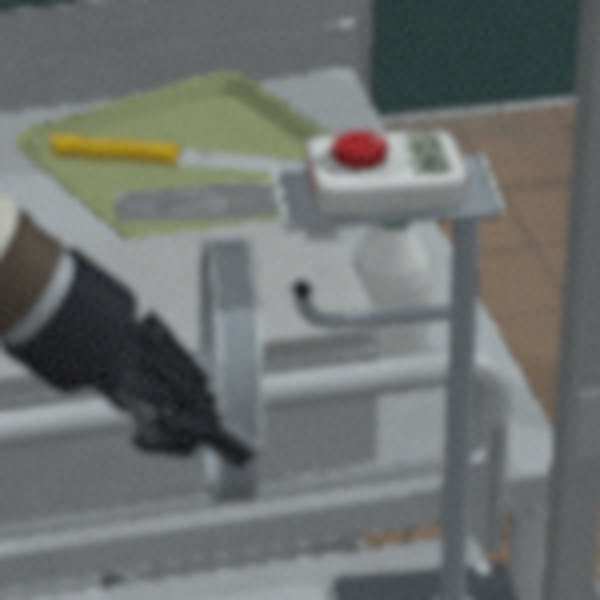

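View pics/c15z.png

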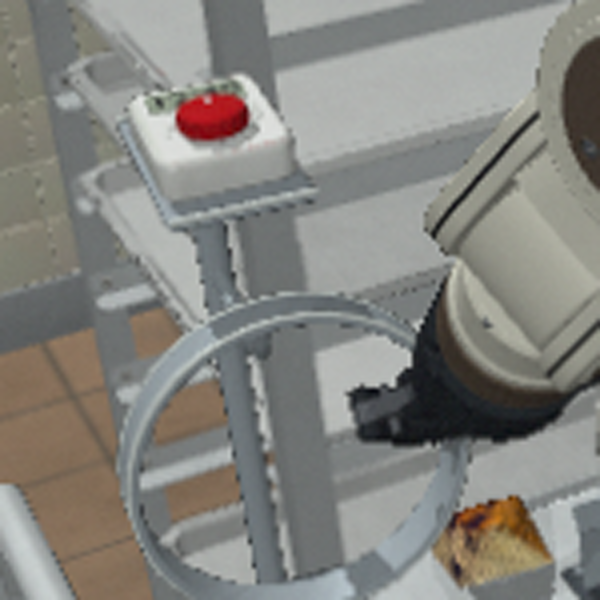

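View pics/w15.png

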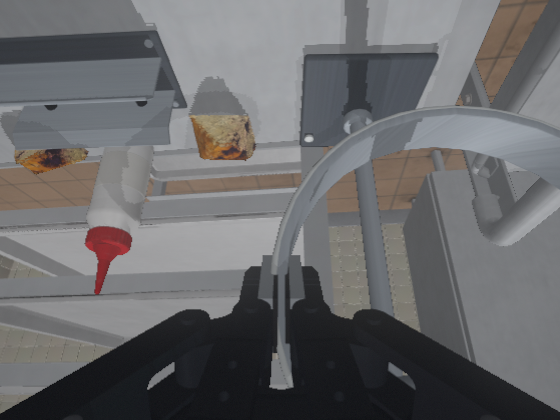

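Run:
```python
from h import *
np.set_printoptions(precision=2,suppress=True)
o=bot.get_obs();C=o["eef_pos"]+np.array([-.0029,.084,.007]);print(C)
y=np.radians(-7);n=np.array([np.cos(y),np.sin(y),0]);t=np.array([-np.sin(y),np.cos(y),0]);a=np.linspace(0,2*np.pi,721)
for nm in("scene","side"):
    c=camera(nm)
    for s in(-.014,.014):
      for r in (.085,.08):
        P=C+s*n+r*(np.cos(a)[:,None]*t+np.sin(a)[:,None]*[0,0,1]);q=proj(c,P)
        if nm=="scene": q=(q-[100,120])*4
        else: q=(q-[190,30])*4
        print(nm,s,r,"top",q[q[:,1].argmin()],"left",q[q[:,0].argmin()],"bottom",q[q[:,1].argmax()],"right",q[q[:,0].argmax()])
    print("ball pred", ((proj(c,[[.4775,.1473,.2905]])-([100,120] if nm=="scene" else [190,30]))*4))
```

```text
[0.43 0.15 0.23]
scene -0.014 0.085 top [325.39 330.53] left [127.28 502.92] bottom [269.53 627.79] right [468.43 454.25]
scene -0.014 0.08 top [323.97 339.96] left [137.86 503.09] bottom [271.38 619.7 ] right [458.93 457.19]
scene 0.014 0.085 top [308.93 303.31] left [117.05 471.82] bottom [258.01 596.09] right [451.13 427.3 ]
scene 0.014 0.08 top [309.08 312.58] left [127.39 470.83] bottom [259.73 588.11] right [441.81 428.91]
ball pred [[256.36 316.15]]
side -0.014 0.085 top [191.75 240.74] left [190.82 252.65] bottom [210.16 503.36] right [211.04 492.32]
side -0.014 0.08 top [192.23 248.54] left [191.39 259.58] bottom [209.6  495.68] right [210.41 485.13]
side 0.014 0.085 top [235.19 237.97] left [232.9  264.83] bottom [253.07 500.27] right [255.29 474.43]
side 0.014 0.08 top [235.64 245.76] left [233.52 270.82] bottom [252.52 492.6 ] right [254.58 468.06]
ball pred [[301.29 287.28]]
```

>>> {"name": "send_rows", "arguments": {
  "deltas": [
    {"grip":0,"translation":[-0.01,-0.001,0.008],"twist":[0,0,0]},
    {"grip":0,"translation":[-0.022,-0.001,0.02],"twist":[0,0,0]},
    {"grip":0,"translation":[-0.034,-0.001,0.032],"twist":[0,0,0]}
  ]
}}

```text
clock: 13.85
eef_pos: [0.476, 0.0602, 0.225]
tool_rot: [0.058, 0.923, -0.024, 0.38]
ft_force: [-0.3, 0.1, -2.0]
grip_width: 0.0031
```

Run:
```python
from h import *
Rg,d=goal(-7,45)
n=np.array([.9925,-.122,0])
rel(np.array([.4297,.0695,.225])+.098*n,Rg);print(bot.get_obs()["ft_force"])
c=grab("side","s16");crop(c,190,30,150,150,4,"s16z");c=grab("scene","c16");crop(c,100,120,150,150,4,"c16z")
```

```text
trans [-0.0361  0.0038  0.0358] twist [-0.16 -0.23 -0.11] now [0.476  0.0602 0.225 ] J [ 0.319 -0.257 -0.819  0.278 -0.308  0.325] t 13.85 w 0.0031
[-0.27918021  0.06679682 -2.0407485 ]
```

View pics/s16z.png

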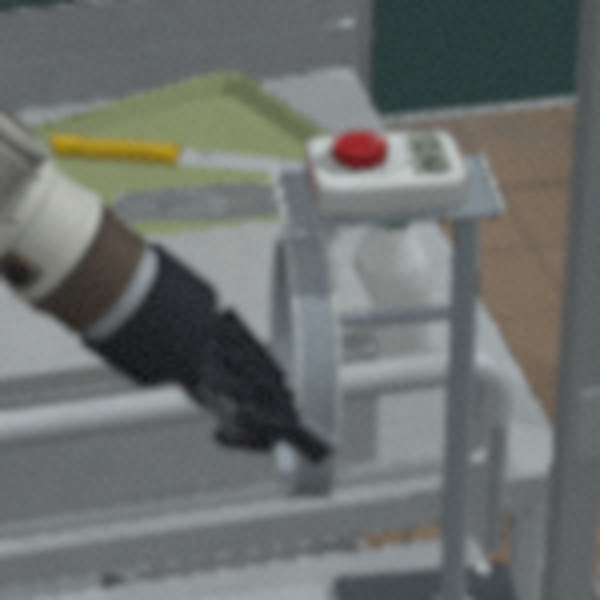

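View pics/c16z.png

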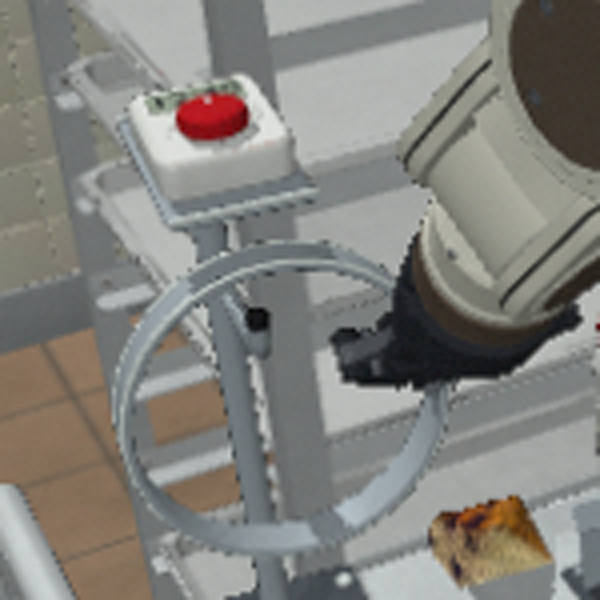

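>>> {"name": "send_rows", "arguments": {
  "deltas": [
    {"grip":0,"translation":[-0.008,0.001,0.008],"twist":[0,0,0]},
    {"grip":0,"translation":[-0.018,0.002,0.018],"twist":[0,0,0]},
    {"grip":0,"translation":[-0.029,0.003,0.029],"twist":[0,0,0]},
    {"grip":0,"translation":[-0.036,0.004,0.036],"twist":[0,0,0]}
  ]
}}

```text
clock: 14.45
eef_pos: [0.5289, 0.0576, 0.2254]
tool_rot: [0.059, 0.923, -0.024, 0.38]
ft_force: [-0.3, -0.6, -1.4]
grip_width: 0.0029
```

Run:
```python
from h import *
Rg,d=goal(-7,45)
n=np.array([.9925,-.122,0])
rel(np.array([.4297,.0695,.188])+.098*n,Rg);print(bot.get_obs()["ft_force"])
c=grab("side","s17");crop(c,190,30,150,150,4,"s17z");c=grab("scene","c17");crop(c,100,120,150,150,4,"c17z")
```

```text
trans [ 0.0277 -0.0003  0.0251] twist [-0.21 -0.17 -0.19] now [0.5289 0.0576 0.2254] J [ 0.262 -0.14  -0.738  0.229 -0.271  0.282] t 14.45 w 0.0029
[-0.25399285 -0.56191717 -1.43333653]
```

View pics/s17z.png

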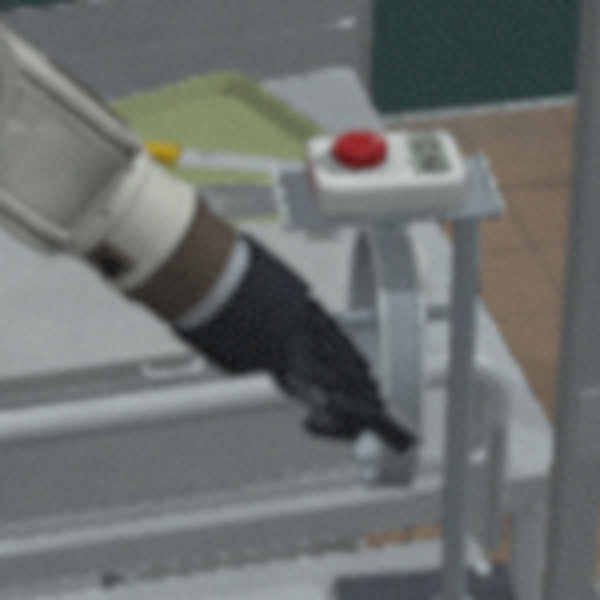

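View pics/c17z.png

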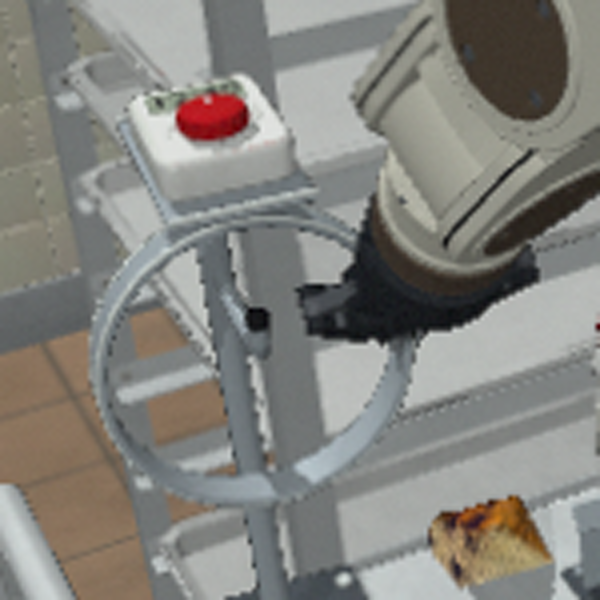

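>>> {"name": "send_rows", "arguments": {
  "deltas": [
    {"grip":0,"translation":[0.007,0,0.007],"twist":[0,0,0]},
    {"grip":0,"translation":[0.014,0,0.014],"twist":[0,0,0]},
    {"grip":0,"translation":[0.02,0,0.02],"twist":[0,0,0]},
    {"grip":0,"translation":[0.024,0,0.024],"twist":[0,0,0]},
    {"grip":0,"translation":[0.026,0,0.026],"twist":[0,0,0]}
  ]
}}

```text
clock: 15.18
eef_pos: [0.5285, 0.0577, 0.1879]
tool_rot: [0.059, 0.923, -0.024, 0.38]
ft_force: [0.1, -1.6, -1.1]
grip_width: 0.0029
```

>>> {"name": "send_rows", "arguments": {
  "deltas": [
    {"grip":0,"translation":[0.001,0,0.001],"twist":[0,0,0]},
    {"grip":0,"translation":[0.002,0,0.002],"twist":[0,0,0]}
  ]
}}

```text
clock: 15.42
eef_pos: [0.5287, 0.0577, 0.1854]
tool_rot: [0.059, 0.923, -0.024, 0.38]
ft_force: [-0.3, -0.9, -2.0]
grip_width: 0.003
```

>>> {"name": "send_rows", "arguments": {
  "deltas": [
    {"grip":0,"translation":[0.001,0,0.001],"twist":[0,0,0]},
    {"grip":0,"translation":[0.002,0,0.002],"twist":[0,0,0]},
    {"grip":0,"translation":[0.002,0,0.002],"twist":[0,0,0]}
  ]
}}

```text
clock: 15.8
eef_pos: [0.5286, 0.0577, 0.1824]
tool_rot: [0.059, 0.923, -0.024, 0.38]
ft_force: [0.2, -0.7, -1.7]
grip_width: 0.0027
```

Run:
```python
from h import *
c=grab("side","s18");crop(c,190,30,150,150,4,"s18z");c=grab("scene","c18");crop(c,100,120,150,150,4,"c18z");grab("wrist","w18")
o=bot.get_obs();print(o["ft_force"],o["eef_pos"])
```

```text
[ 0.55591461 -0.23448181 -2.1501521 ] [0.52870372 0.05773835 0.182578  ]
```

View pics/s18z.png

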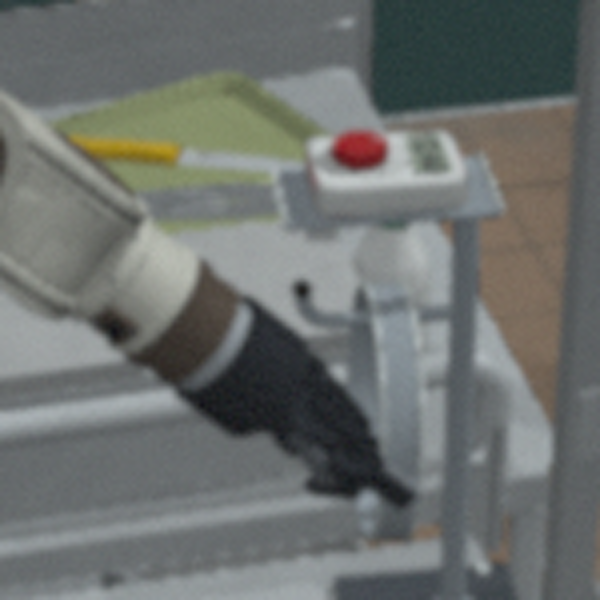

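View pics/c18z.png

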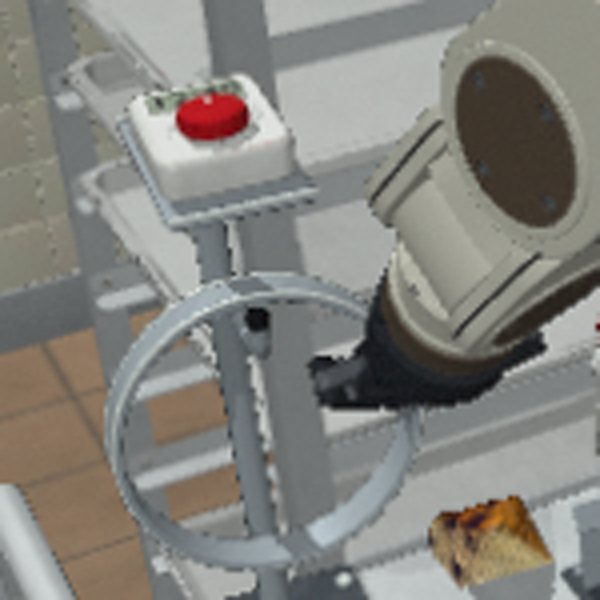

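>>> {"name": "send_rows", "arguments": {
  "deltas": [
    {"grip":0,"translation":[0.001,0,0.001],"twist":[0,0,0]},
    {"grip":0,"translation":[0.0015,0,0.0015],"twist":[0,0,0]},
    {"grip":0,"translation":[0.0015,0,0.0015],"twist":[0,0,0]}
  ]
}}

```text
clock: 16.32
eef_pos: [0.5286, 0.0577, 0.1803]
tool_rot: [0.059, 0.923, -0.024, 0.38]
ft_force: [-0.1, 0.0, -1.6]
grip_width: 0.002
```

>>> {"name": "send_rows", "arguments": {
  "deltas": [
    {"grip":0,"translation":[0.001,0,0.001],"twist":[0,0,0]},
    {"grip":0,"translation":[0.0015,0,0.0015],"twist":[0,0,0]},
    {"grip":0,"translation":[0.0015,0,0.0015],"twist":[0,0,0]}
  ]
}}

```text
clock: 16.7
eef_pos: [0.5292, 0.058, 0.179]
tool_rot: [0.059, 0.922, -0.024, 0.381]
ft_force: [-1.9, -0.4, 0.8]
grip_width: 0.0025
```

>>> {"name": "send_rows", "arguments": {
  "deltas": [
    {"grip":0.1,"translation":[0,0,0],"twist":[0,0,0]},
    {"grip":0.25,"translation":[0,0,0],"twist":[0,0,0]},
    {"grip":0.5,"translation":[0,0,0],"twist":[0,0,0]},
    {"grip":0.5,"translation":[0,0,0],"twist":[0,0,0]}
  ]
}}

```text
clock: 17.2
eef_pos: [0.5292, 0.0579, 0.179]
tool_rot: [0.059, 0.922, -0.024, 0.381]
ft_force: [0.2, 0.2, -0.5]
grip_width: 0.0429
```

Run:
```python
from h import *
c=grab("side","s19");crop(c,190,30,150,150,4,"s19z");c=grab("scene","c19");crop(c,100,120,150,150,4,"c19z");grab("wrist","w19")
o=bot.get_obs();print(o["ft_force"],o["eef_pos"],o["grip_width"])
```

```text
[-0.06780178 -0.75216419  0.73235722] [0.52917878 0.05797254 0.17895089] 0.042676802724845954
```

View pics/c19z.png

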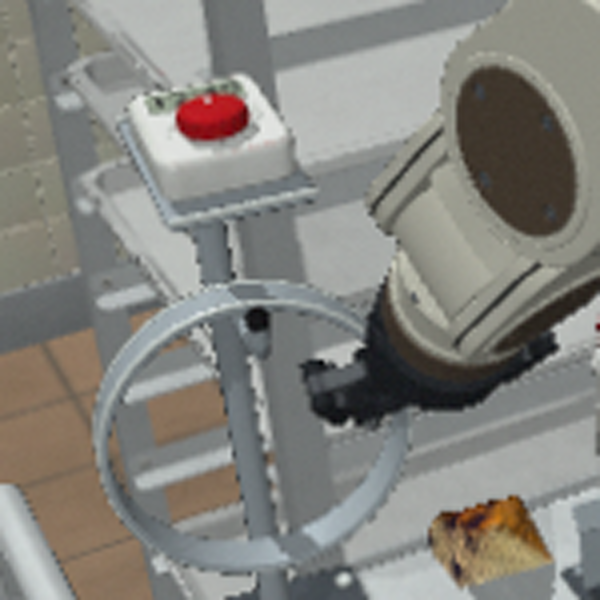

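View pics/w19.png

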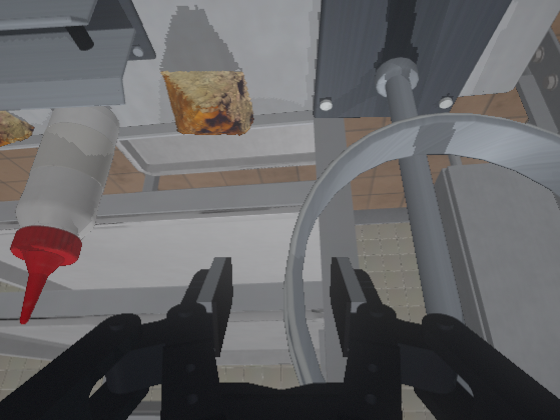

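>>> {"name": "send_rows", "arguments": {
  "deltas": [
    {"grip":0.5,"translation":[0,0.003,-0.005],"twist":[0,0,0]},
    {"grip":0.5,"translation":[0,0.003,-0.025],"twist":[0,0,0]},
    {"grip":0.5,"translation":[0,0.003,-0.055],"twist":[0,0,0]},
    {"grip":0.5,"translation":[0,0.003,-0.09],"twist":[0,0,0]},
    {"grip":0.5,"translation":[0,0.003,-0.12],"twist":[0,0,0]}
  ]
}}

```text
clock: 17.98
eef_pos: [0.4446, 0.0718, 0.2651]
tool_rot: [0.059, 0.922, -0.024, 0.381]
ft_force: [0.2, 0.4, 0.4]
grip_width: 0.043
```

Run:
```python
from h import *
rel([.35,.05,.26],goal(-7,45)[0])
c=grab("side","s20");crop(c,190,30,150,150,4,"s20z");grab("wrist","w20");c=grab("scene","c20");crop(c,100,120,150,150,4,"c20z")
```

```text
trans [ 0.0681 -0.0336 -0.0607] twist [-0.15 -0.06 -0.23] now [0.4446 0.0718 0.2651] J [ 0.402 -0.37  -0.767  0.463 -0.364  0.393] t 17.98 w 0.043
```

View pics/s20z.png

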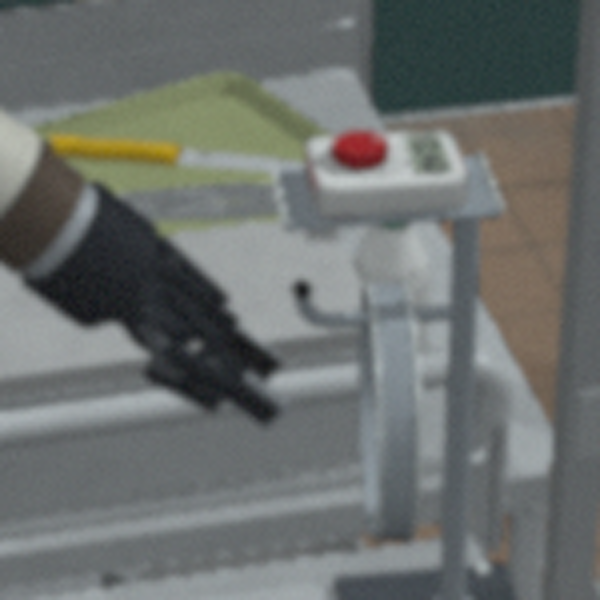

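View pics/w20.png

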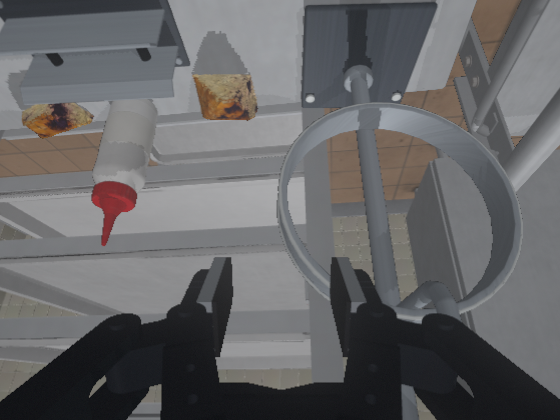

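>>> {"name": "send_rows", "arguments": {
  "deltas": [
    {"grip":0.5,"translation":[0,-0.01,-0.02],"twist":[0,0,0]},
    {"grip":0.5,"translation":[0,-0.02,-0.04],"twist":[0,0,0]},
    {"grip":0.5,"translation":[0,-0.03,-0.05],"twist":[0,0,0]},
    {"grip":0.5,"translation":[0,-0.03,-0.05],"twist":[0,0,0]},
    {"grip":0.5,"translation":[0,-0.03,-0.05],"twist":[0,0,0]}
  ]
}}

```text
clock: 18.75
eef_pos: [0.4071, 0.0469, 0.3004]
tool_rot: [0.059, 0.922, -0.023, 0.382]
ft_force: [0.3, -0.0, 0.3]
grip_width: 0.0428
```

Run:
```python
from h import *
a=[grab("side")["color"][90:170,265:310].astype(int)]
w=[grab("wrist")["color"][80:330,270:530].astype(int)]
for i in range(14):
    x=grab("side");y=grab("wrist")
    a.append(x["color"][90:170,265:310].astype(int));w.append(y["color"][80:330,270:530].astype(int))
print([round(np.abs(q-w[0]).mean(),2) for q in w],[round(np.abs(w[i+1]-w[i]).mean(),2) for i in range(14)])
crop(x,190,30,150,150,4,"s21z");cv2.imwrite("pics/w21.png",y["color"]);c=grab("scene","c21");crop(c,100,120,150,150,4,"c21z");cv2.imwrite("pics/s21.png",x["color"])
print(bot.get_obs()["clock"])
```

```text
[np.float64(0.0), np.float64(1.07), np.float64(1.6), np.float64(2.09), np.float64(2.44), np.float64(2.61), np.float64(2.68), np.float64(2.69), np.float64(2.67), np.float64(2.64), np.float64(2.61), np.float64(2.59), np.float64(2.57), np.float64(2.57), np.float64(2.57)] [np.float64(1.07), np.float64(1.25), np.float64(1.21), np.float64(1.06), np.float64(0.91), np.float64(0.76), np.float64(0.63), np.float64(0.55), np.float64(0.55), np.float64(0.55), np.float64(0.53), np.float64(0.53), np.float64(0.51), np.float64(0.5)]
20.3
```

View pics/w21.png

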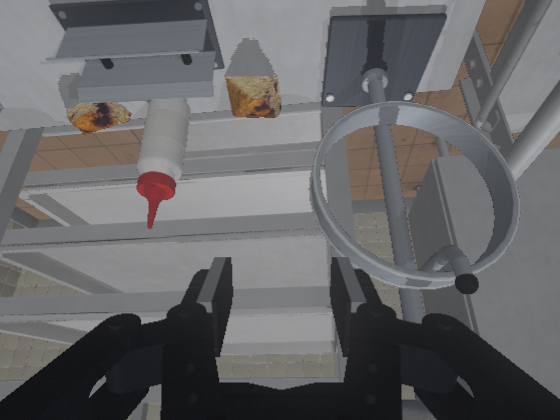

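View pics/s21.png

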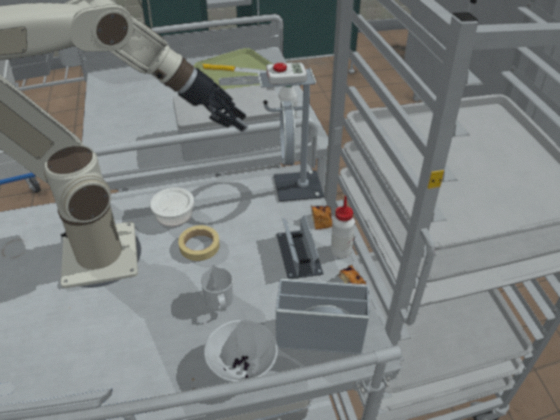

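View pics/c21z.png

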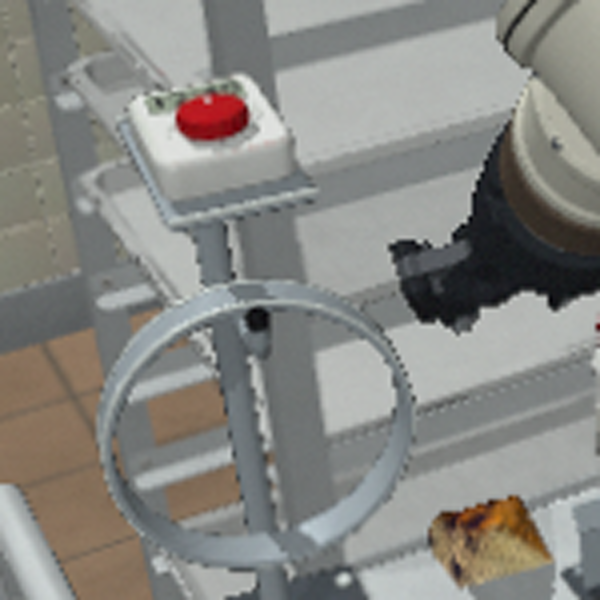

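Run:
```python
from h import *
np.set_printoptions(precision=3,suppress=True)
y=np.radians(-7);n=np.array([np.cos(y),np.sin(y),0]);t=np.array([-np.sin(y),np.cos(y),0])
H=np.array([.526,.1413,.27])
w=camera("wrist");
for dx in(0,.01):
    p0=H+n*(dx-.014)
    v=dirs(w,[(312,190),(519.5,195)]);o=np.asarray(w["xyz"]);P=o+v*((p0-o)@n/(v@n))[:,None]
    print(dx,"y' of sides",(P-H)@t,"z",P[:,2]-H[2])
s=camera("side");a=np.linspace(0,2*np.pi,361)
for dx in(-.01,0,.01):
    for e in(-.014,.014):
        P=H+n*(dx+e)-[0,0,.08]+.085*(np.cos(a)[:,None]*t+np.sin(a)[:,None]*[0,0,1]);q=(proj(s,P)-[190,30])*4
        print(dx,e,"left",q[:,0].min(),"right",q[:,0].max(),"top",q[:,1].min(),"bot",q[:,1].max())
b=camera("side");crop(b,250,90,70,90,8,"s22z")
```

```text
0 y' of sides [-0.083  0.078] z [-0.063 -0.058]
0.01 y' of sides [-0.082  0.086] z [-0.069 -0.063]
-0.01 -0.014 left 326.485141976543 right 355.9964146248292 top 286.83027674902064 bot 543.608882060196
-0.01 0.014 left 366.59557631290795 right 399.9716882512139 top 284.2732572162514 bot 540.6108243166402
0 -0.014 left 340.8419385190557 right 371.7047827866845 top 285.90855825995965 bot 542.5340696077541
0 0.014 left 380.8569880044017 right 415.66469132416273 top 283.3780124147722 bot 539.5487791669786
0.01 -0.014 left 355.1630597139374 right 387.41107446512206 top 284.99627540651363 bot 541.4637754412109
0.01 0.014 left 395.0861484470297 right 431.34600059474747 top 282.4922626529988 bot 538.4913946886436
```

View pics/s22z.png

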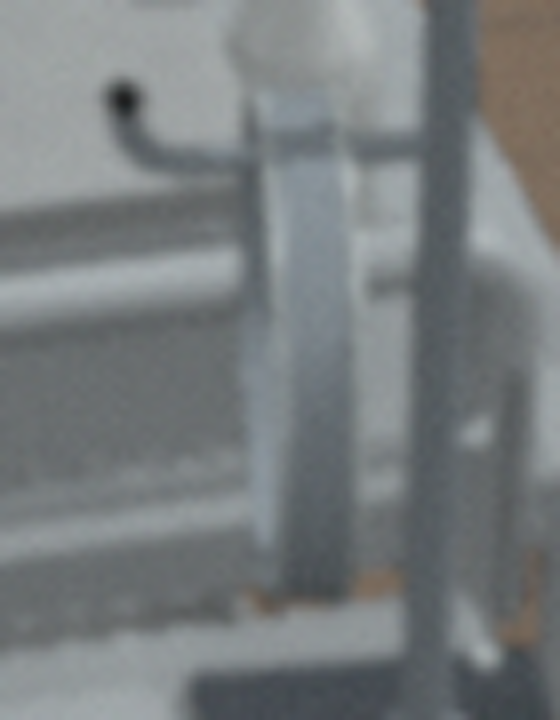

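>>> {"name": "send_rows", "arguments": {
  "deltas": [
    {"grip":0.5,"translation":[0,0,0],"twist":[0,0,0]},
    {"grip":0.5,"translation":[0,0,0],"twist":[0,0,0]},
    {"grip":0.5,"translation":[0,0,0],"twist":[0,0,0]},
    {"grip":0.5,"translation":[0,0,0],"twist":[0,0,0]},
    {"grip":0.5,"translation":[0,0,0],"twist":[0,0,0]}
  ]
}}

```text
clock: 21.08
eef_pos: [0.4069, 0.047, 0.3012]
tool_rot: [0.058, 0.922, -0.023, 0.383]
ft_force: [0.3, 0.7, 0.1]
grip_width: 0.043
```

Run:
```python
from h import *
w=[grab("scene")["color"][185:270,120:210].astype(int) for i in range(16)]
print([round(np.abs(w[i]-w[0]).mean(),2) for i in range(16)], np.round(np.abs(bot.get_obs()["joint_vel"]).max(),4))
bot.job_done()
```

```text
[np.float64(0.0), np.float64(1.12), np.float64(1.1), np.float64(1.1), np.float64(1.11), np.float64(1.12), np.float64(1.1), np.float64(1.1), np.float64(1.1), np.float64(1.1), np.float64(1.1), np.float64(1.11), np.float64(1.11), np.float64(1.11), np.float64(1.11), np.float64(1.11)] 0.0023
the job is handed in; nothing more can be done
```

The large ring is hanging on the J-hook and the job is handed in at about 22 s of the 67 s allowed. `bot.job_done()` gives no verdict, so the checks below are my own.

**What I did:**
1. I gripped the ring across its band at the top and lifted it out of the caddy.
2. I turned it, lowered it into the stand's slot, and let go.
3. I took it again at its side with the tool pitched 45°, pinching the wall from inside and outside.
4. I moved it over the hook's ball and lowered it until the wrist force showed contact with the stem.
5. I opened the gripper and backed the arm away.

**Last checks:**
- **Position:** the ring's centre is within a few mm of hook_rest sideways and about 80 mm below it. Along the hook the edges in the side view disagree a little, giving between 0 and 10 mm behind hook_rest. The hung ring also looks turned slightly relative to the hook. All of this is inside the limits, except the plane's tilt, which I judged only by eye as upright.
- **Stillness:** 16 scene pictures over about 0.8 s showed no change beyond image noise.
- **Arm:** it was clear of everything at the end, with wrist force near zero.
- **Other things:** in the side picture after the release, the bowl, bottle and cakes look unmoved. I did not measure them. I could not see the small ring clearly there. I last saw it in its slot after the large ring came out, and nothing touched the caddy after that.

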